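Wind the tray leveller's blade up to its stop

TASK

The levelling blade of the tray leveller has to come up so that the full tray of hazelnuts can be taken out. Fit the loose crank onto the square shaft until it sits fully down on the flange, wind it clockwise (seen from above) through the full circles it takes until the blade comes up against its top stop, and stop there gently. Never press or strain hard on the shaft or the machine, leave the other things on the bench where they are, and leave the crank seated on the shaft.

Things in the scene. Friction and masses are not known exactly. Their poses are not given: they have to be found in the camera images.
- crank: Loose steel crank, about 0.33 kg, standing on its hub. Origin: centre of the hub's underside; z up, x from hub to knob. Hub: upright block 36 x 36 mm in plan, 52 mm tall, flat sides along x and y. An arm 18 mm wide leaves its +x side 18 to 28 mm above the underside and reaches to 82 mm from the hub's axis; the two y sides are free for gripping.
- crank_socket (a point): Centre of the mouth of the square socket in the underside of the crank's hub: 19.6 x 19.6 mm, 30 mm deep, its sides along the crank's x and y, opening downwards. Same place and axes as crank.
- crank_knob (a point): Middle of the crank's black upright knob (24 mm diameter, 42 mm tall, from 30 to 72 mm above the hub's underside); it lies 70 mm from the hub's axis along the crank's x, 51 mm above the underside. The knob spins freely on its upright pin, so it can be held at a fixed hand angle while the crank goes round.
- leveller: Tray leveller, fixed. Origin at bench height under the shaft, z up. White gear housing 130 (x) x 120 (y) x 90 mm tall, the upright shaft in the middle of its top; on its -y side a white tray of hazelnuts (210 x 210 mm, rim 42 mm high, 93 to 303 mm from the shaft) with the blade above it. All but shaft and flange is lower than 108 mm.
- shaft_seat (a point): Centre of the top of the round steel flange (64 mm diameter, 96 mm above the bench) that turns with the shaft and on which the crank's hub comes to sit. Clockwise (seen from above) raises the blade 10 mm per turn, against a steady friction of about 0.15 N m, up to a solid stop. The shaft stays where it is left.
- shaft_top (a point): Centre of the upper end of the upright square steel shaft, 25 mm above the flange: 18 x 18 mm, the last 5 mm tapering to 13 mm. x and y lie along the sides of the square and turn with it. It has 1.6 mm of play in the crank's socket, about 5 degrees either way. Pressing the crank down with over 25 N before it slips on, or pushing the knob with over 20 N at the stop, strains it.
- blade_edge (a point): Middle of the lower edge of the aluminium levelling blade (225 mm long, 28 mm tall), 200 mm from the shaft along the leveller's -y. 44 mm above the bench at the bottom of its travel, 69 mm at the top stop; it starts 1 to 5 mm above the bottom and rises and falls only as the shaft is turned.
- bowl: Bystander: round steel bowl 110 mm across, 50 mm tall. Origin: centre of its underside.
- jar: Bystander: brown glass jar with a white lid, 64 mm across, 85 mm tall. Origin: centre of its underside.
Not all that is in view belongs to the job. Leave any blue or yellow look-alike of the crank alone.

How it is judged:
On the way, in this order (a step that is already met when the one before it is completed fails the run):
1. the crank sits fully down on the square shaft (z of crank in the frame of shaft_seat below 0.004 m and horizontal distance between crank and shaft_seat below 0.004 m and angle between crank's own z axis and vertical below 0.1 rad), for 0.2 s.
2. the crank, on the shaft, has wound the blade up to its top stop (z of blade_edge in the frame of leveller above 0.0683 m and z of crank in the frame of shaft_seat below 0.012 m and horizontal distance between crank and shaft_seat below 0.005 m), for 0.1 s.
At the end, for the whole second after the job is handed in: The blade is at its top stop (its lower edge within 0.7 mm of the 69 mm of the stop), and the crank stands at rest, upright within 6 degrees, seated on the flange within 4 mm in height and 4 mm sideways (all of step 1 and z of blade_edge in the frame of leveller above 0.0683 m and linear speed of crank below 0.02 m/s); the robot touches nothing.
It fails at once if the shaft is strained: the contact forces between crank and leveller, added up, pass 200 N (about 22 N at the knob against the stop) (contact force between crank and leveller above 200 N).
It fails at once if the crank is forced down on the shaft: it presses on the leveller with more than 40 N before it is nearly seated (z of crank in the frame of shaft_seat above 0.01 m and contact force between crank and leveller above 40 N).
It fails at once if the robot presses on the leveller itself with more than 15 N (contact force between any of the arm, the fingers and leveller above 15 N).
It fails at once if the bowl or the jar is moved by more than 30 mm (distance of any of bowl, jar from where it was at the start of the episode above 0.03 m).
It also fails if it takes over 72 s, if anything falls off the work surface, if the arm or the gripper's body presses on something with over 40 N, if the wrist force passes 120 N, or if a joint passes its speed limit or range.

ROBOT

A 6-joint arm with a two-finger parallel gripper is mounted at the origin on the work surface. World frame = base frame: x ahead of the robot, y to its left, z up, the work surface at z = 0. Lengths are in m, angles in rad, forces in N, time in s.
With the tool pointing down it reaches from about 0.25 to 0.775 m from the base axis. Payload 4 kg.
Tool frame: the origin (TCP) lies midway between the tips of the shut fingers; the grasp point (between the pads) lies 19 mm behind it; y points along the fingers, x is the direction in which the jaws open and shut, and the axes are right-handed (so a half turn about y gives the same grasp; the last joint's range is limited). The gripper opens to 94 mm and grips with 3 to 60 N. Pads are 16 mm wide; open, the fingers measure 119 mm over their backs; the gripper's body (75 mm by 177 mm) begins 78 mm behind the grasp point.
Start: joints at [1.058, 0.087, 1.371, -0, 1.684, -0.103], TCP at [0.219, 0.504, 0.206] pointing down, gripper open.
Joint ranges: [-3.1, 3.1], [-0.76, 2.03], [0.27, 2.55], [-1.08, 4.22], [0.17, 2.65], [-2.57, 2.57]. Speed limits (rad/s): [2.79, 2.79, 3.14, 3.14, 3.14, 3.14].

INTERFACE

Orientations are given as [roll, pitch, yaw] about the fixed x, y, z axes, in that order (R = Rz(yaw) Ry(pitch) Rx(roll)).
In Python, from bench import robot gives the robot as it stands.
- The arm moves only by the shell command python3 -m creep 'ROWS'. ROWS is JSON, a list of rows, each a list of 7 numbers: the shift along the tool's x, y, z in mm, then the turn, a rotation vector about the tool's x, y, z in degrees, then the closure in counts, from 0 (fully open) to 255 (shut). A call has 1 to 5 rows; each row is the pose to reach, as a shift and turn from the pose commanded when the call began, along the tool's axes at that moment; what a row does not reach only later rows make up. A row lasts 1/8 s, in which the tool goes at most 62.5 mm and 10.7 degrees, less where a joint would pass 70% of its speed; a pose out of reach is approached as far as the arm can. A call with a gripper value outside its range is refused whole. The fingers move at their own pace and stop on an object; the grip force is fixed at half the most. Time passes only in rows, so rows that repeat a pose let the fingers close. It gives the time, the measured TCP pose, the force and the opening at its end, in the units of the state.
- robot.get_obs(): the state, without advancing time (a new reading comes with each control period).
- robot.snapshot(name): name is "scene" or "top" or "wrist"; returns a dict with "color" (400x640x3 uint8, blue, green, red), "fx", "fy", "cx", "cy" (pixels), "world_from_camera" (4x4, takes a point from camera to world coordinates); the wrist camera has in their place "mount" (4x4, takes a point from camera to tool coordinates, whose origin is the TCP and whose axes are the tool frame's). Camera axes: x right, y down, z forward; pixel columns grow to the right and rows downward; lengths in m; the calibration is good to about 2 mm. The wrist camera is an equidistant fisheye: a pixel r from the principal point sees the ray r / f radians off the axis. A picture is of the moment at which its call begins: read the wrist's pose just before it. There is no depth.
- robot.close_job(): hands the job in, once; it reports no verdict.
Trained networks look in the newest picture that a camera, given by its name, has taken for a name from the list of things; names that differ only in an ending like _2 or _b are one class to them, and where a whole thing is asked for, a point or a joint stands for the part that bears it (a point fixed in the world has none). Each returns a list of dicts, best first, with "p" (0 to 1); they miss things now and then, are a little off and sometimes report something else, mostly with a low value. They report only what shows in the picture. A call takes as long as a camera call. They do not tell look-alikes from the thing itself.
- robot.spot_in(name, camera): "point" ([x, y, z] in m, in world coordinates, good to about 4 mm: the middle of the surface that is visible of it).
- robot.landmark_of(name, camera): "point" ([x, y, z] in m, in world coordinates, good to about 4 mm: a listed point, or the origin of a listed thing).
The state is a dict: "time": time; "joint_positions": joint angles; "qvel": joint speeds; "joint_torque": joint torques, N m; "tool_pos": TCP position; "ee_rot": TCP orientation; "wrist_force": force on the tool from outside, world axes, zero at the start; "wrist_torque": the same for the moment, N m; "width": finger opening in m.
Only numpy, scipy, OpenCV 4.12 (cv2) and the standard library are available. Lean on these libraries where they do the work, as an engineer would, in place of code of your own. Each camera call takes 0.05 s, during which the arm holds its last target.

## Working session

There is one attempt and no reset: what is moved stays moved. The work goes in short steps, Python scripts to look and compute and a shell command to move; the robot and the scene stay as the last step left them, time stands still between calls to the robot, and variables do not carry over. Pictures are saved under pics/ and viewed, and the job is handed in when it is done.

```bash
ls; mkdir -p pics; python3 - <<'E'
from bench import robot
import cv2
o=robot.get_obs(); print(o)
for n in ["scene","top","wrist"]:
    s=robot.snapshot(n); cv2.imwrite(f"pics/a_{n}.png",s["color"])
    print(n,s["fx"],s["cx"],s["cy"],s.get("mount"), s.get("world_from_camera"))
    for t in ["crank","crank_knob","leveller","shaft_seat","shaft_top","blade_edge","bowl","jar"]:
        print(t,[(l["p"],[round(v,4) for v in l["point"]]) for l in robot.landmark_of(t,n)])
E
```

```text
pics
{'time': 0.0, 'joint_positions': array([ 1.05788811e+00,  8.79397507e-02,  1.37225305e+00, -2.18820254e-05,
        1.68359390e+00, -1.03090993e-01]), 'qvel': array([ 0.00080713,  0.0007518 , -0.00013403, -0.00203343, -0.00022448,
       -0.00082754]), 'joint_torque': array([ 1.56139413e-04, -3.40182960e+01, -3.02429116e+01,  7.17361621e-02,
        3.31437739e-02, -1.73069916e-04]), 'tool_pos': array([0.2188774 , 0.50397018, 0.20431313]), 'ee_rot': array([-1.57059217,  0.00218464,  1.16097689]), 'wrist_force': array([-0.31909743,  0.02432739,  0.7727724 ]), 'wrist_torque': array([-0.00515078,  0.05199235,  0.03661939]), 'width': 0.09376215163142028}
scene 435.82116552562275 321.01558830300587 204.28057841591837 None [[ 0.76992217  0.4028394  -0.49491441  1.02782568]
 [ 0.63791863 -0.46553965  0.61345957 -0.56883616]
 [ 0.0167234  -0.78803125 -0.61540805  0.72343795]
 [ 0.          0.          0.          1.        ]]
crank [(0.84, [0.5129, 0.2498, -0.0003]), (0.73, [0.3897, 0.2932, -0.0011]), (0.67, [0.506, 0.4158, 0.0005]), (0.55, [0.5159, 0.1287, -0.0026])]
crank_knob [(0.86,
[... 1274 characters left out ...]
.0615, 0.1197])]
blade_edge [(0.71, [0.5472, -0.2594, 0.0459])]
bowl [(0.61, [0.7154, 0.3253, 0.0015])]
jar [(0.57, [0.7258, 0.1789, -0.0006])]
wrist 309.70691628693146 316.1162444272674 199.09654720429438 [[ 9.99999884e-01  1.70529173e-04 -4.50733812e-04 -1.52196837e-04]
 [ 4.80576008e-04 -2.83226211e-01  9.59053013e-01 -1.78935253e-01]
 [ 3.58868878e-05 -9.59053119e-01 -2.83226260e-01  8.33048390e-02]
 [ 0.00000000e+00  0.00000000e+00  0.00000000e+00  1.00000000e+00]] None
crank [(0.93, [0.5052, 0.4169, 0.0027]), (0.66, [0.5106, 0.2517, -0.0022])]
crank_knob [(0.77, [0.399, 0.229, 0.0469]), (0.77, [0.512, 0.3421, 0.0504])]
leveller []
shaft_seat []
shaft_top []
blade_edge []
bowl []
jar []
```

View pics/a_scene.png

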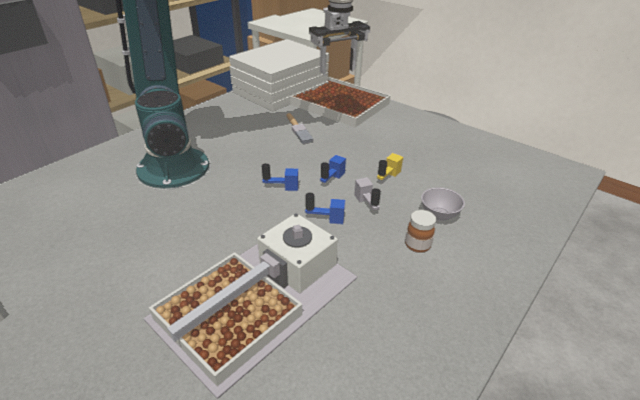

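View pics/a_top.png

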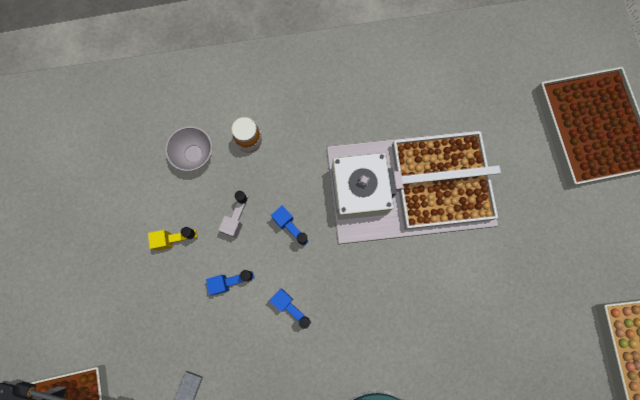

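View pics/a_wrist.png

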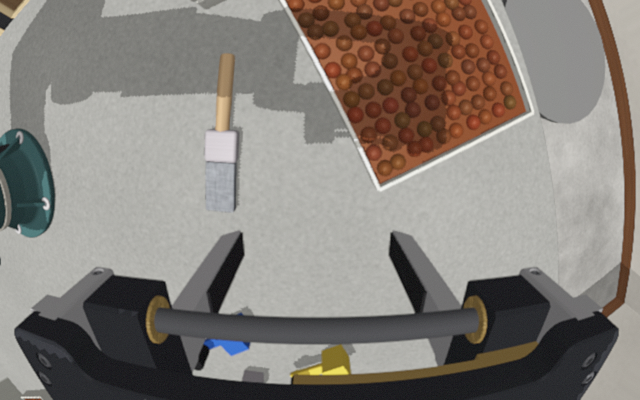

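The steel crank is in scene at about (368,192) and in top at about (234,216). The two networks agree on roughly (0.514, 0.251) for it. The other four cranks are blue or yellow decoys. Next I'll look at the shaft angle and the crank close up.

```bash
cat > h.py <<'E'
import numpy as np, cv2
from scipy.spatial.transform import Rotation as Ro
from bench import robot
def pose():
    o=robot.get_obs(); return np.array(o["tool_pos"]),Ro.from_euler('xyz',o["ee_rot"]).as_matrix(),o
def go(target,yawdeg):
    """shift mm/turn deg in tool axes to a straight-down pose"""
    p,R,o=pose()
    R2=Ro.from_euler('xyz',[-np.pi/2,0,np.radians(yawdeg)]).as_matrix()
    print("shift",(R.T@(np.array(target)-p)*1000).round(1),"turn",np.degrees(Ro.from_matrix(R.T@R2).as_rotvec()).round(2))
def st():
    p,R,o=pose(); print("t",round(o["time"],2),"p",p.round(4),"rpy",np.degrees(o["ee_rot"]).round(2),"F",np.round(o["wrist_force"],1),"T",np.round(o["wrist_torque"],2),"w",round(o["width"],4),"q6",round(o["joint_positions"][5],2))
def K(s): return np.array([[s["fx"],0,s["cx"]],[0,s["fy"],s["cy"]],[0,0,1]])
def ray(s,u,v,R=None,p=None):
    """returns origin, dir in world"""
    if "mount" in s:
        a=np.array([(u-s["cx"])/s["fx"],(v-s["cy"])/s["fy"]]); th=np.hypot(*a)
        d=np.array([*(a/th*np.sin(th)),np.cos(th)]) if th>1e-9 else np.array([0,0,1.])
        T=np.eye(4);T[:3,:3]=R;T[:3,3]=p; M=T@np.array(s["mount"])
    else:
        d=np.array([(u-s["cx"])/s["fx"],(v-s["cy"])/s["fy"],1.]); M=np.array(s["world_from_camera"])
    d=M[:3,:3]@d; return M[:3,3],d/np.linalg.norm(d)
def atz(s,u,v,z,R=None,p=None):
    o,d=ray(s,u,v,R,p); return o+d*(z-o[2])/d[2]
def proj(s,P,R=None,p=None):
    if "mount" in s:
        T=np.eye(4);T[:3,:3]=R;T[:3,3]=p; M=T@np.array(s["mount"])
    else: M=np.array(s["world_from_camera"])
    c=M[:3,:3].T@(np.array(P)-M[:3,3])
    if "mount" in s:
        r=np.hypot(c[0],c[1]); th=np.arctan2(r,c[2]); return np.array([s["cx"]+s["fx"]*th*c[0]/r,s["cy"]+s["fy"]*th*c[1]/r])
    return np.array([s["cx"]+s["fx"]*c[0]/c[2],s["cy"]+s["fy"]*c[1]/c[2]])
def meet(r1,r2):
    (o1,d1),(o2,d2)=r1,r2
    A=np.stack([d1,-d2],1); t=np.linalg.lstsq(A,o2-o1,rcond=None)[0]
    a,b=o1+d1*t[0],o2+d2*t[1]; return (a+b)/2,np.linalg.norm(a-b)
def crop(im,u,v,h,w,name,k):
    c=im[max(0,v-h):v+h,max(0,u-w):u+w]; cv2.imwrite(f"pics/{name}.png",cv2.resize(c,None,fx=k,fy=k,interpolation=cv2.INTER_CUBIC))
E
python3 - <<'E'
from h import *
a=cv2.imread("pics/a_top.png"); b=cv2.imread("pics/a_scene.png")
t=lambda im,u,v: cv2.resize(im[v-30:v+30,u-40:u+40],None,fx=5,fy=5,interpolation=cv2.INTER_CUBIC)
cv2.imwrite("pics/b.png",np.vstack([np.hstack([t(a,363,182),t(a,234,214)]),np.hstack([t(b,297,236),t(b,368,193)])]))
go([0.44,0.29,0.23],59)
E
```

```text
shift [-108.7  -24.5 -288. ] turn [0.   7.52 0.  ]
```

View pics/b.png

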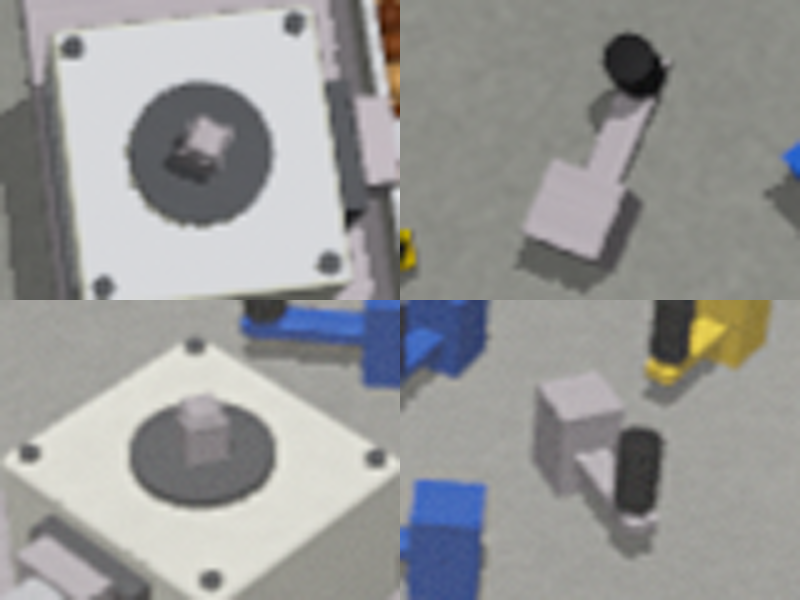

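```bash
python3 - <<'E'
from h import *
go([0.514,0.251,0.23],59)
E
```

```text
shift [-115.   -24.5 -371.4] turn [0.   7.52 0.  ]
```

```bash
python3 -m creep '[[-15,-24,-55,0,2,0,0],[-35,-24,-115,0,4,0,0],[-55,-24,-175,0,6,0,0],[-75,-24,-235,0,7.5,0,0],[-95,-24,-295,0,7.5,0,0]]'; python3 -m creep '[[-10,0,-40,0,0,0,0],[-20,0,-76,0,0,0,0],[-20,0,-76,0,0,0,0],[-20,0,-76,0,0,0,0]]'
cat > look.py <<'E'
from h import *
import sys
nm=sys.argv[1]; names=sys.argv[2].split(",")
st(); p,R,o=pose(); s=robot.snapshot("wrist"); cv2.imwrite(f"pics/{nm}.png",s["color"])
import pickle; pickle.dump((s,R,p),open(f"pics/{nm}.pkl","wb"))
for n in names: print(n,[(l["p"],np.round(l["point"],4)) for l in robot.landmark_of(n,"wrist")])
E
python3 look.py w1 crank,crank_knob
```

```text
time: 1.98
tool_pos: [0.4509, 0.3004, 0.2297]
ee_rot: [-1.571, -0.001, 1.03]
wrist_force: [0.1, 0.6, 0.1]
width: 0.0941
time: 2.48
tool_pos: [0.5041, 0.2459, 0.2294]
ee_rot: [-1.57, -0.0, 1.03]
wrist_force: [0.0, 0.1, -0.6]
width: 0.094
t 2.48 p [0.5041 0.2459 0.2294] rpy [-8.996e+01 -1.000e-02  5.903e+01] F [ 0.   0.1 -0.6] T [-0.02 -0.   -0.02] w 0.094 q6 -0.68
crank [(0.96, array([0.5082, 0.4152, 0.002 ])), (0.82, array([ 0.3379,  0.1607, -0.0008])), (0.81, array([0.5173, 0.1324, 0.0015])), (0.58, array([0.3917, 0.2961, 0.0036])), (0.55, array([0.5101, 0.2507, 0.0008]))]
crank_knob [(0.87, array([0.3983, 0.2266, 0.0497])), (0.85, array([0.2794, 0.113 , 0.0472])), (0.84, array([0.5122, 0.3436, 0.0477])), (0.81, array([0.4573, 0.0874, 0.0555])), (0.67, array([0.5744, 0.2139, 0.0493]))]
```

View pics/w1.png

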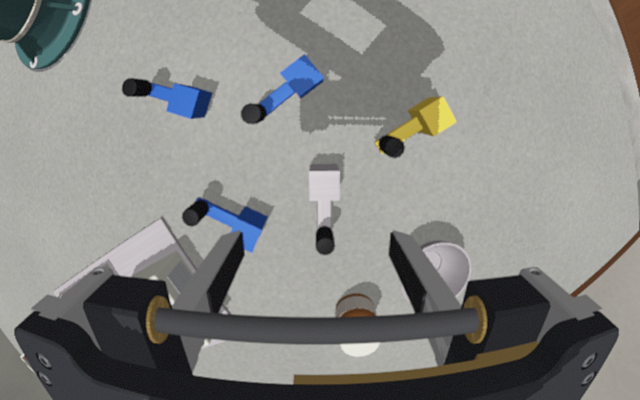

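The steel crank is in the middle, hub top at about (324,186) and knob at (324,240). Its sides already line up closely with the jaws. I'll measure from the pixels.

```bash
python3 - <<'E'
from h import *
import pickle
s,R,p=pickle.load(open("pics/w1.pkl","rb"))
crop(s["color"],324,205,50,60,"w1c",7)
E
```

```text
(no output)
```

View pics/w1c.png

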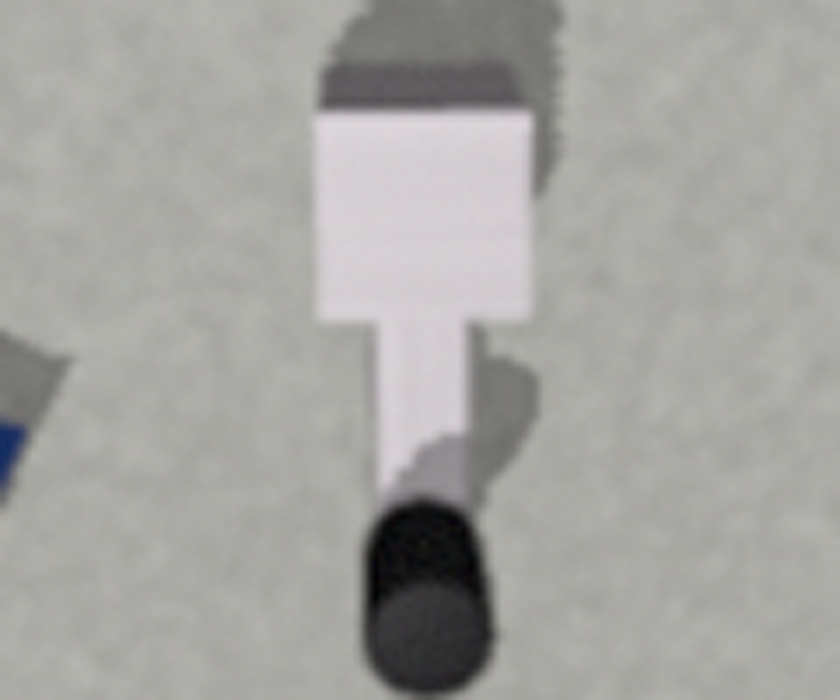

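```bash
python3 - <<'E'
from h import *
import pickle
s,R,p=pickle.load(open("pics/w1.pkl","rb"))
c=[(314,112),(530,110),(533,322),(317,323)]
P=np.array([atz(s,264+u/7,155+v/7,0.052,R,p) for u,v in c]); print(P.round(4)); 
ctr=P.mean(0); print("ctr",ctr, "sides",[round(np.linalg.norm(P[i]-P[i-1])*1000,1) for i in range(4)])
d=P[2]+P[3]-P[0]-P[1]; e=P[1]+P[2]-P[0]-P[3]; print("yaw",np.degrees(np.arctan2(d[1],d[0])),"from other",np.degrees(np.arctan2(e[1],e[0])))
k=atz(s,264+430/7,155+635/7,0.072,R,p); print("knob",k,np.degrees(np.arctan2(*(k-ctr)[1::-1])),np.linalg.norm((k-ctr)[:2]))
# height check with fixed cameras: hub top centre
t=robot.snapshot("top"); sc=robot.snapshot("scene")
cw=(sum(u for u,v in c)/4/7+264,sum(v for u,v in c)/4/7+155)
for nm,S,uv in (("top",t,(194+575/5-0,184+(208)/5)),("scene",sc,(328+(580-400)/5,163+(396-300)/5))):
    # crop b.png: top crop origin (194,184); scene crop origin (328,163)
    if nm=="top": uv=(194+(578-400)/5,184+210/5)
    print(nm,uv,proj(S,ctr),meet(ray(s,*cw,R,p),ray(S,*uv)))
E
```

```text
[[0.4889 0.2448 0.052 ]
 [0.5071 0.276  0.052 ]
 [0.5396 0.258  0.052 ]
 [0.5206 0.226  0.052 ]]
ctr [0.5140627  0.25120366 0.052     ] sides [np.float64(36.9), np.float64(36.2), np.float64(37.1), np.float64(37.2)]
yaw -29.781065543110945 from other 59.48389860751945
knob [0.57313307 0.21709816 0.072     ] -30.000882527330514 0.06820919211508333
top (229.6, 226.0) [227.91791818 224.98260744] (array([0.51460588, 0.24986196, 0.04141498]), np.float64(0.0033262115806108085))
scene (364.0, 182.2) [364.32911642 182.08591257] (array([0.51364139, 0.25100847, 0.05156193]), np.float64(0.0007819972582027882))
```

```bash
python3 - <<'E'
from h import *
go([0.514,0.2512,0.020],60)
E
```

```text
shift [  9.2 209.7  -6.2] turn [ 0.   -0.88  0.02]
```

```bash
python3 -m creep '[[9,40,-6,0,-0.9,0,0],[9,90,-6,0,-0.9,0,0],[9,140,-6,0,-0.9,0,0],[9,180,-6,0,-0.9,0,0],[9,200,-6,0,-0.9,0,0]]'; python3 -m creep '[[0,8,0,0,0,0,0],[0,9,0,0,0,0,0],[0,9,0,0,0,0,0]]'; python3 -c "
from h import *
st();go([0.514,0.2512,0.020],60)"
```

```text
time: 3.35
tool_pos: [0.5121, 0.2502, 0.0265]
ee_rot: [-1.568, 0.003, 1.047]
wrist_force: [-0.2, 0.2, 0.7]
width: 0.0941
time: 3.72
tool_pos: [0.5152, 0.2507, 0.0219]
ee_rot: [-1.572, -0.002, 1.046]
wrist_force: [-0.8, 0.1, 0.2]
width: 0.0941
t 3.73 p [0.5152 0.2507 0.0219] rpy [-90.09  -0.12  59.94] F [-0.8  0.1  0.2] T [ 0.02 -0.   -0.01] w 0.0941 q6 -0.69
shift [-0.2  1.9  1.3] turn [ 0.09 -0.06  0.12]
```

```bash
python3 -m creep '[[0,1.5,1,0,0,0,120],[0,1.5,1,0,0,0,200],[0,1.5,1,0,0,0,255],[0,1.5,1,0,0,0,255],[0,1.5,1,0,0,0,255]]';python3 -m creep '[[0,0,0,0,0,0,255],[0,0,0,0,0,0,255],[0,0,0,0,0,0,255]]'; python3 -c "
from h import *
st()"
```

```text
time: 4.35
tool_pos: [0.5134, 0.2507, 0.019]
ee_rot: [-1.571, -0.0, 1.046]
wrist_force: [-0.1, -0.7, -0.2]
width: 0.0472
time: 4.72
tool_pos: [0.5135, 0.2508, 0.019]
ee_rot: [-1.571, -0.0, 1.046]
wrist_force: [-0.0, 0.4, 0.4]
width: 0.0358
t 4.72 p [0.5135 0.2508 0.019 ] rpy [-9.000e+01 -2.000e-02  5.992e+01] F [-0.   0.4  0.4] T [ 0.11 -0.07 -0.02] w 0.0358 q6 -0.69
```

```bash
python3 - <<'E'
from h import *
go([0.514,0.2512,0.20],60); go([0.62,0.03,0.20],60)
E
```

```text
shift [   0.7 -181.    -0.2] turn [ 0.   -0.08  0.02]
shift [-137.6 -181.1 -202.8] turn [ 0.   -0.08  0.02]
```

```bash
python3 -m creep '[[0,-30,0,0,0,0,255],[0,-80,0,0,0,0,255],[0,-130,0,0,0,0,255],[-10,-170,-15,0,0,0,255],[-30,-181,-45,0,0,0,255]]'; python3 -m creep '[[-28,0,-40,0,0,0,255],[-56,0,-80,0,0,0,255],[-84,0,-125,0,0,0,255],[-108,0,-158,0,0,0,255],[-108,0,-158,0,0,0,255]]'; python3 look.py w2 shaft_top,shaft_seat,crank,crank_knob,leveller
```

```text
time: 5.35
tool_pos: [0.5382, 0.2029, 0.2032]
ee_rot: [-1.574, -0.004, 1.048]
wrist_force: [0.8, -0.8, -4.2]
width: 0.0357
time: 5.98
tool_pos: [0.6199, 0.0263, 0.1978]
ee_rot: [-1.568, 0.002, 1.041]
wrist_force: [-0.0, 1.1, -3.4]
width: 0.0361
t 5.97 p [0.6199 0.0263 0.1978] rpy [-89.84   0.14  59.65] F [-0.   1.1 -3.4] T [ 0.08  0.09 -0.06] w 0.0361 q6 -1.09
shaft_top [(0.56, array([ 0.5547, -0.0544,  0.1169]))]
shaft_seat [(0.82, array([ 0.5581, -0.0579,  0.0969]))]
crank [(0.7, array([0.5167, 0.1308, 0.0038])), (0.59, array([0.6156, 0.0302, 0.1752]))]
crank_knob [(0.98, array([ 0.6827, -0.0113,  0.2317])), (0.91, array([0.4562, 0.0883, 0.0548]))]
leveller [(0.73, array([ 5.514e-01, -5.860e-02,  2.000e-04]))]
```

View pics/w2.png

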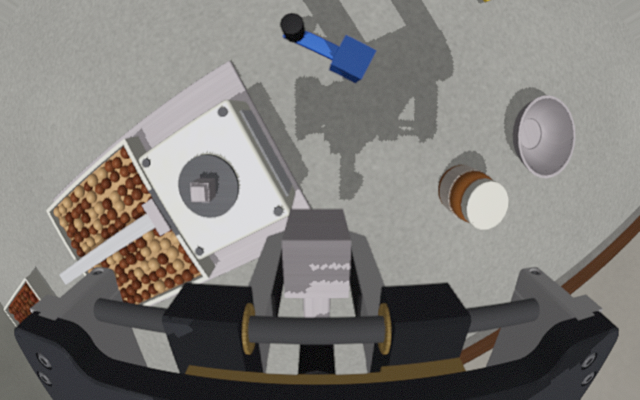

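The shaft stands free at about (200,188) on its flange, and the crank is held square in the jaws at (317,255). I'll zoom in on the shaft.

```bash
python3 look.py w3 shaft_top,shaft_seat; python3 - <<'E'
from h import *
import pickle
s,R,p=pickle.load(open("pics/w3.pkl","rb"))
crop(s["color"],206,186,38,50,"w3c",8)
t=robot.snapshot("top")["color"]; cv2.imwrite("pics/t3.png",t)
crop(t,363,182,19,25,"t3c",16)
sc=robot.snapshot("scene")["color"]; cv2.imwrite("pics/s3.png",sc)
crop(sc,297,236,19,25,"s3c",16)
E
```

```text
t 6.28 p [0.6194 0.0308 0.1999] rpy [-8.997e+01 -1.000e-02  6.002e+01] F [-0.5  0.1 -2.6] T [-0.    0.05 -0.  ] w 0.0358 q6 -1.09
shaft_top [(0.81, array([ 0.5597, -0.0573,  0.1192])), (0.38, array([ 0.711 ,  0.3204, -0.0036]))]
shaft_seat [(0.59, array([ 0.5557, -0.0588,  0.0986]))]
```

View pics/w3c.png

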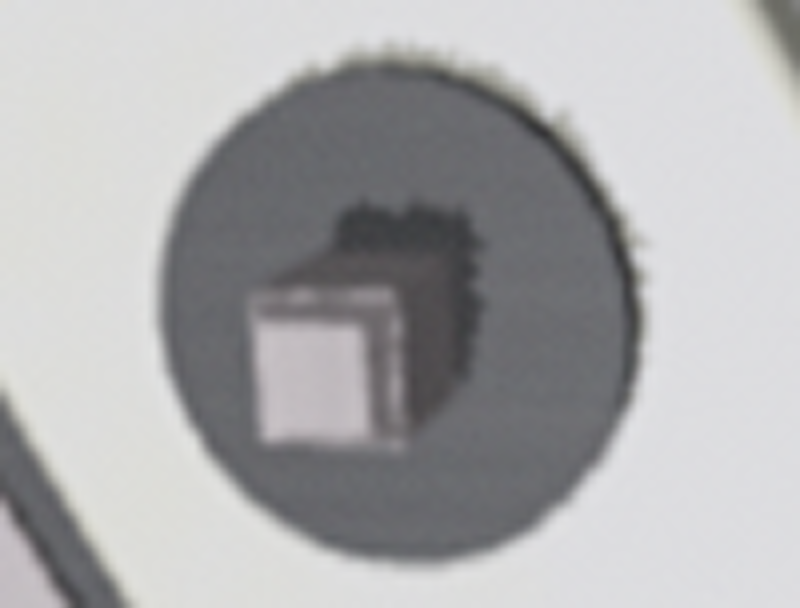

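View pics/t3c.png

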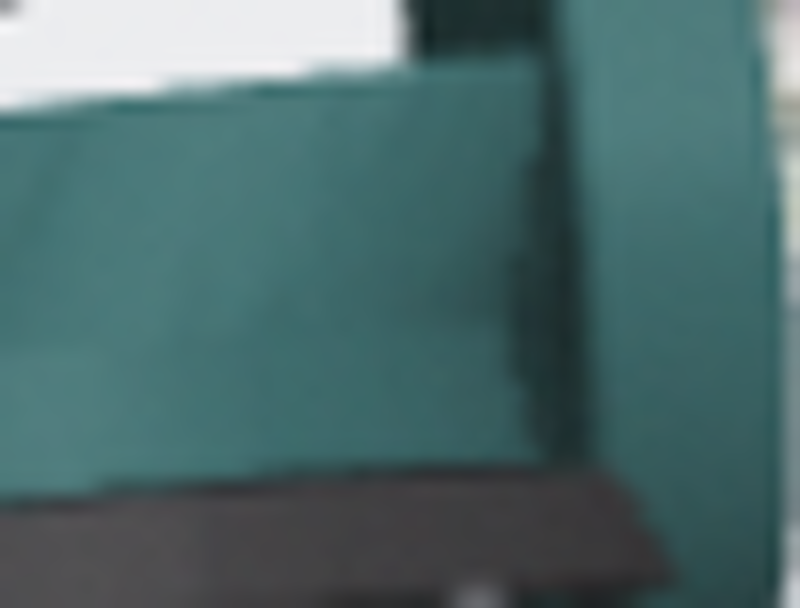

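View pics/s3c.png

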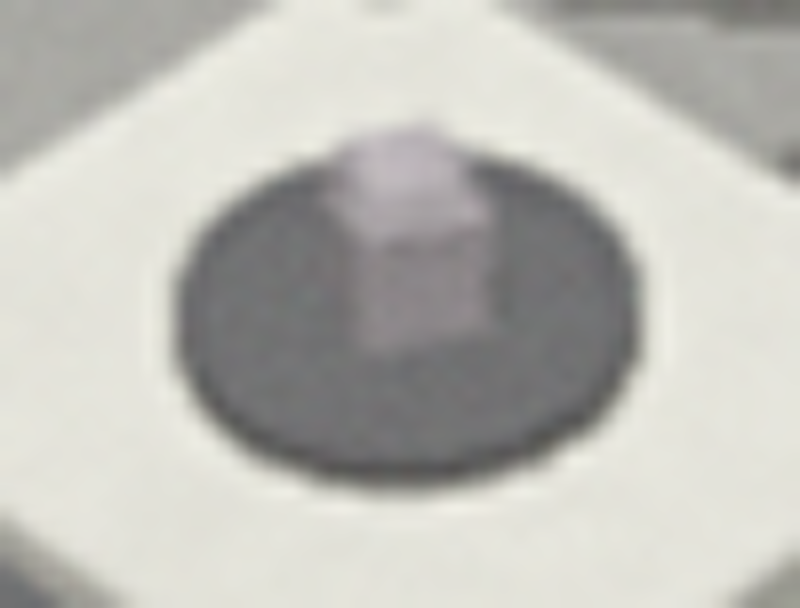

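```bash
python3 - <<'E'
from h import *
import pickle
s,R,p=pickle.load(open("pics/w3.pkl","rb"))
f=lambda u,v,z: atz(s,156+u/8,148+v/8,z,R,p)
for nm,c,z in (("shoulder",[(248,292),(395,288),(406,452),(258,447)],.116),("top",[(255,320),(364,322),(370,440),(260,440)],.121)):
    P=np.array([f(u,v,z) for u,v in c]); 
    print(nm,"ctr",P.mean(0).round(4),"sides",[round(np.linalg.norm(P[i]-P[i-1])*1000,1) for i in range(4)],"dirs",[round(np.degrees(np.arctan2(*(P[i]-P[i-1])[1::-1])),1) for i in range(4)])
# flange rim via threshold
g=cv2.cvtColor(s["color"],cv2.COLOR_BGR2GRAY)
m=((g>70)&(g<150)).astype(np.uint8)
cv2.rectangle(m,(0,0),(639,399),0,0)
out=[]
for a in np.radians(np.arange(0,360,5)):
    prev=None
    for r in np.arange(24,36,0.1):
        u,v=206.5+r*np.cos(a),187+r*np.sin(a)
        val=cv2.getRectSubPix(g,(1,1),(u,v))[0,0]
        if val>160: out.append((u,v)); break
P=np.array([atz(s,u,v,.096,R,p)[:2] for u,v in out])
from scipy.optimize import least_squares
r=least_squares(lambda x: np.hypot(*(P-x[:2]).T)-x[2],[.555,-.06,.032],loss="soft_l1",f_scale=.0005); print(len(P),r.x,np.abs(r.fun).mean())
E
```

```text
shoulder ctr [ 0.555  -0.0603  0.116 ] sides [np.float64(18.8), np.float64(18.7), np.float64(19.6), np.float64(19.1)] dirs [np.float64(147.2), np.float64(60.8), np.float64(-31.7), np.float64(-121.6)]
top ctr [ 0.555 -0.06   0.121] sides [np.float64(14.4), np.float64(13.7), np.float64(13.9), np.float64(14.0)] dirs [np.float64(145.7), np.float64(58.5), np.float64(-33.0), np.float64(-119.8)]
72 [ 0.55395997 -0.05854477  0.03245584] 0.00047401626299184505
```

```bash
python3 - <<'E'
from h import *
go([0.555,-0.0600,0.165],59)
E
```

```text
shift [-110.5   35.2   11. ] turn [0.02 0.97 0.02]
```

```bash
python3 -m creep '[[-30,0,3,0,1,0,255],[-65,0,6,0,1,0,255],[-95,0,10,0,1,0,255],[-110.5,10,11,0,1,0,255],[-110.5,25,11,0,1,0,255]]'; python3 -m creep '[[0,5,0,0,0,0,255],[0,10,0,0,0,0,255],[0,10,0,0,0,0,255],[0,10,0,0,0,0,255]]'; python3 - <<'E'
from h import *
st(); go([0.555,-0.0600,0.165],59)
t=robot.snapshot("top")["color"]; sc=robot.snapshot("scene")["color"]
w=robot.snapshot("wrist")["color"]
a=cv2.resize(t[140:230,300:430],None,fx=4,fy=4,interpolation=cv2.INTER_CUBIC)
b=cv2.resize(sc[150:270,230:370],None,fx=5,fy=5,interpolation=cv2.INTER_CUBIC)
cv2.imwrite("pics/h1.png",b); cv2.imwrite("pics/h2.png",w)
E
```

```text
time: 7.15
tool_pos: [0.5552, -0.061, 0.1747]
ee_rot: [-1.572, -0.001, 1.027]
wrist_force: [0.3, 0.8, -2.8]
width: 0.0358
time: 7.65
tool_pos: [0.5555, -0.0603, 0.1653]
ee_rot: [-1.571, -0.0, 1.029]
wrist_force: [0.1, 0.6, -4.1]
width: 0.0356
t 7.65 p [ 0.5555 -0.0603  0.1653] rpy [-9.004e+01 -2.000e-02  5.895e+01] F [ 0.1  0.6 -4.1] T [ 0.04 -0.01  0.  ] w 0.0356 q6 -1.24
shift [0.  0.3 0.6] turn [ 0.04 -0.05  0.02]
```

View pics/h1.png

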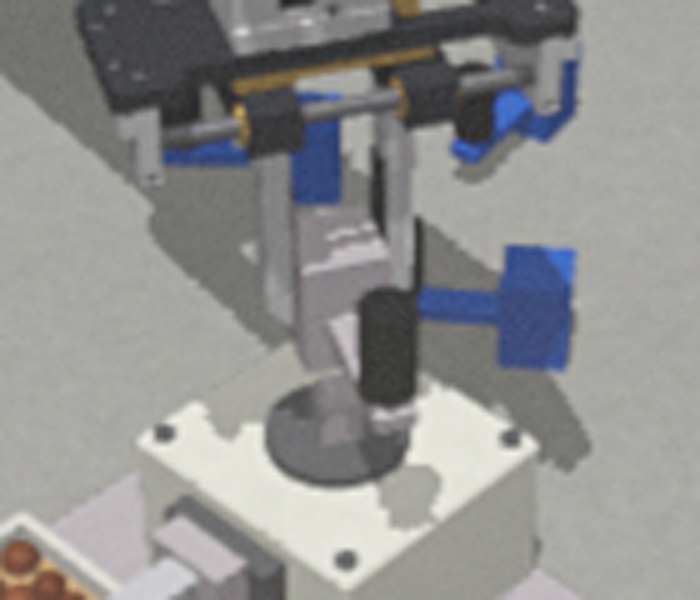

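View pics/h2.png

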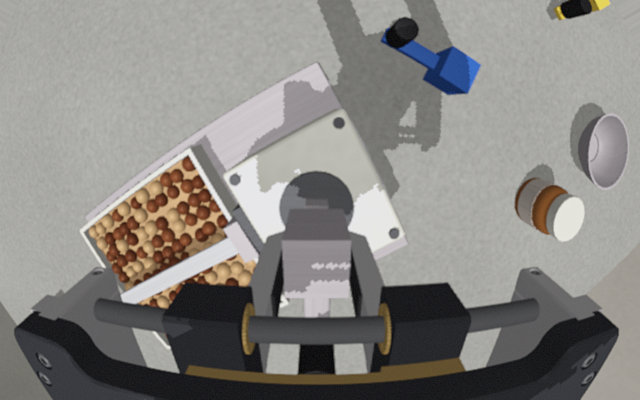

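Aligned: in the scene view the shaft sits right under the hub. I'll lower it in small steps and watch the force.

```bash
python3 -m creep '[[0,7,0.5,0,0,0,255],[0,14,0.5,0,0,0,255],[0,21,0.5,0,0,0,255],[0,21,0.5,0,0,0,255]]'; python3 -m creep '[[0,2,0,0,0,0,255],[0,4,0,0,0,0,255],[0,4,0,0,0,0,255]]'
```

```text
time: 8.3
tool_pos: [0.5539, -0.0602, 0.1427]
ee_rot: [-1.569, 0.001, 1.028]
wrist_force: [0.4, -0.0, -3.5]
width: 0.0359
time: 8.68
tool_pos: [0.5546, -0.0603, 0.1399]
ee_rot: [-1.571, -0.0, 1.028]
wrist_force: [-0.5, 0.6, -2.7]
width: 0.036
```

```bash
python3 -m creep '[[0,1,0,0,0,0,255],[0,2,0,0,0,0,255]]'; python3 -m creep '[[0,1,0,0,0,0,255],[0,2,0,0,0,0,255]]';python3 -c "
from h import *
st()"
```

```text
time: 8.93
tool_pos: [0.5547, -0.0603, 0.138]
ee_rot: [-1.571, -0.0, 1.028]
wrist_force: [0.1, 0.7, -3.2]
width: 0.0359
time: 9.18
tool_pos: [0.5546, -0.0603, 0.1359]
ee_rot: [-1.571, -0.0, 1.028]
wrist_force: [0.8, -0.3, -4.4]
width: 0.0359
t 9.18 p [ 0.5546 -0.0603  0.1359] rpy [-90.    -0.    58.92] F [ 0.8 -0.3 -4.4] T [ 0.04 -0.02  0.03] w 0.0359 q6 -1.24
```

```bash
python3 -m creep '[[0,1,0,0,0,0,255],[0,2,0,0,0,0,255]]'; python3 -m creep '[[0,1,0,0,0,0,255],[0,2,0,0,0,0,255]]';python3 -c "
from h import *
st()"
```

```text
time: 9.43
tool_pos: [0.5546, -0.0603, 0.1339]
ee_rot: [-1.571, -0.0, 1.028]
wrist_force: [-0.0, 0.1, -3.2]
width: 0.0355
time: 9.68
tool_pos: [0.5546, -0.0603, 0.1319]
ee_rot: [-1.571, -0.0, 1.028]
wrist_force: [0.5, -0.3, -2.9]
width: 0.036
t 9.68 p [ 0.5546 -0.0603  0.1319] rpy [-9.000e+01 -1.000e-02  5.892e+01] F [ 0.5 -0.3 -2.9] T [ 0.05  0.01 -0.  ] w 0.036 q6 -1.24
```

```bash
python3 -m creep '[[0,1.5,0,0,0,0,255],[0,3,0,0,0,0,255]]'; python3 -m creep '[[0,1.5,0,0,0,0,255],[0,3,0,0,0,0,255]]';python3 -m creep '[[0,1.5,0,0,0,0,255],[0,3,0,0,0,0,255]]';python3 -c "
from h import *
st()"
```

```text
time: 9.93
tool_pos: [0.5546, -0.0603, 0.1288]
ee_rot: [-1.571, -0.0, 1.028]
wrist_force: [0.2, 0.5, -3.3]
width: 0.0361
time: 10.18
tool_pos: [0.5546, -0.0603, 0.1259]
ee_rot: [-1.571, -0.0, 1.028]
wrist_force: [0.4, 0.4, -2.5]
width: 0.0359
time: 10.42
tool_pos: [0.5546, -0.0603, 0.1229]
ee_rot: [-1.571, -0.0, 1.028]
wrist_force: [-0.4, 1.1, -3.7]
width: 0.0359
t 10.43 p [ 0.5546 -0.0603  0.1229] rpy [-9.000e+01 -1.000e-02  5.892e+01] F [-0.4  1.1 -3.7] T [-0.03  0.07 -0.05] w 0.0359 q6 -1.24
```

Underside is about 104 mm above the bench, with about 8 mm to go.

```bash
python3 -m creep '[[0,1.5,0,0,0,0,255],[0,3,0,0,0,0,255]]'; python3 -m creep '[[0,1,0,0,0,0,255],[0,2,0,0,0,0,255]]';python3 -m creep '[[0,1,0,0,0,0,255],[0,2,0,0,0,0,255]]'
```

```text
time: 10.68
tool_pos: [0.5546, -0.0603, 0.1199]
ee_rot: [-1.571, -0.0, 1.028]
wrist_force: [0.3, 0.9, -3.7]
width: 0.0358
time: 10.92
tool_pos: [0.5546, -0.0603, 0.1179]
ee_rot: [-1.571, -0.0, 1.028]
wrist_force: [-0.7, -0.1, -3.6]
width: 0.0354
time: 11.18
tool_pos: [0.5546, -0.0604, 0.1159]
ee_rot: [-1.571, -0.0, 1.028]
wrist_force: [-0.6, -0.8, -2.6]
width: 0.0359
```

```bash
python3 -m creep '[[0,0.5,0,0,0,0,255],[0,0.5,0,0,0,0,255]]'; python3 -c "
from h import *
st()"
```

```text
time: 11.42
tool_pos: [0.5546, -0.0604, 0.1154]
ee_rot: [-1.571, -0.0, 1.028]
wrist_force: [-0.7, -0.8, -3.7]
width: 0.0355
t 11.43 p [ 0.5546 -0.0604  0.1154] rpy [-89.99  -0.    58.92] F [-0.7 -0.8 -3.7] T [-0.02 -0.01 -0.01] w 0.0355 q6 -1.24
```

```bash
python3 -m creep '[[0,0.5,0,0,0,0,255],[0,0.5,0,0,0,0,255]]'; python3 -m creep '[[0,0,0,0,0,0,80],[0,0,0,0,0,0,80],[0,0,0,0,0,0,80],[0,0,0,0,0,0,80]]'; python3 -c "
from h import *
st()"
```

```text
time: 11.68
tool_pos: [0.5546, -0.0603, 0.115]
ee_rot: [-1.571, -0.0, 1.028]
wrist_force: [0.6, -0.0, -2.1]
width: 0.036
time: 12.18
tool_pos: [0.5547, -0.0604, 0.1152]
ee_rot: [-1.571, -0.0, 1.028]
wrist_force: [0.3, -0.4, 0.4]
width: 0.0644
t 12.18 p [ 0.5547 -0.0604  0.1152] rpy [-9.003e+01 -1.000e-02  5.892e+01] F [ 0.3 -0.4  0.4] T [-0.01  0.02  0.  ] w 0.0644 q6 -1.24
```

```bash
python3 -m creep '[[0,-20,0,0,0,0,80],[0,-50,0,0,0,0,80],[0,-80,0,0,0,0,80],[0,-105,0,0,0,0,80],[0,-105,0,0,0,0,80]]'; python3 look.py w4 crank,crank_knob,shaft_seat,blade_edge; python3 -c "
from h import *
sc=robot.snapshot('scene')['color']; cv2.imwrite('pics/s4.png',cv2.resize(sc[150:330,170:400],None,fx=3.3,fy=3.3,interpolation=cv2.INTER_CUBIC))
for n in ['crank','crank_knob','blade_edge']: print(n,[(l['p'],np.round(l['point'],4)) for l in robot.landmark_of(n,'scene')])"
```

```text
time: 12.8
tool_pos: [0.5559, -0.0606, 0.2226]
ee_rot: [-1.576, -0.002, 1.028]
wrist_force: [0.3, 0.8, -0.8]
width: 0.0641
t 12.8 p [ 0.5559 -0.0606  0.2226] rpy [-90.3   -0.11  58.92] F [ 0.3  0.8 -0.8] T [-0.05  0.08  0.03] w 0.0641 q6 -1.24
crank [(0.92, array([0.517 , 0.1305, 0.0058])), (0.86, array([ 0.5532, -0.0573,  0.0967])), (0.85, array([ 5.095e-01,  4.164e-01, -3.000e-04]))]
crank_knob [(0.79, array([0.4586, 0.0881, 0.0514])), (0.61, array([ 0.6149, -0.095 ,  0.1486]))]
shaft_seat []
blade_edge [(0.64, array([ 0.5402, -0.2561,  0.0474]))]
crank [(0.93, array([ 0.5509, -0.0606,  0.0948])), (0.85, array([ 0.516 ,  0.1301, -0.0018])), (0.75, array([0.3352, 0.1611, 0.0021])), (0.65, array([ 5.069e-01,  4.119e-01, -1.000e-04])), (0.62, array([ 0.5565, -0.0603,  0.096 ])), (0.59, array([ 0.3907,  0.2957, -0.0016]))]
crank_knob [(0.86, array([0.3993, 0.2255, 0.0498])), (0.73, array([0.4572, 0.0916, 0.0479])), (0.71, array([0.2793, 0.1163, 0.0529])), (0.62, array([ 0.613 , -0.0952,  0.1463]))]
blade_edge [(0.67, array([ 0.5456, -0.2609,  0.0471]))]
```

View pics/w4.png

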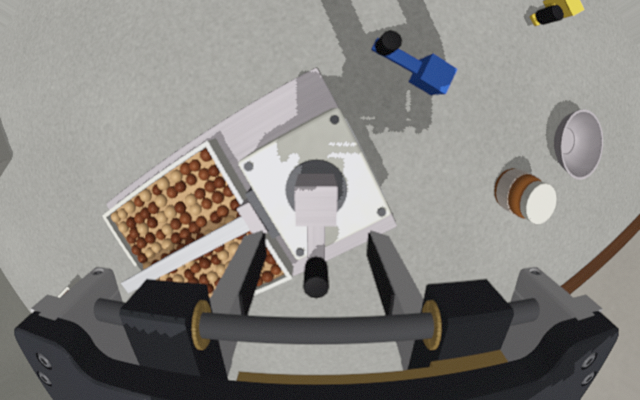

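View pics/s4.png

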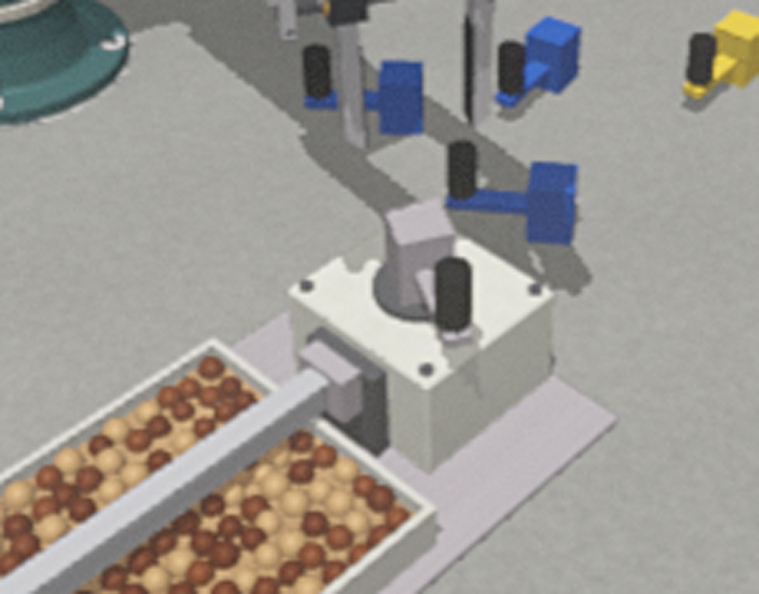

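Crank seated: the network gives z 0.095–0.097 on the axis, and the blade stands at about 47 mm, so about 2.2 turns remain. Next is the knob; its top is at about (316,268) in the wrist view.

```bash
python3 look.py w5 crank_knob; python3 - <<'E'
from h import *
import pickle
s,R,p=pickle.load(open("pics/w5.pkl","rb"))
crop(s["color"],316,235,60,70,"w5c",6)
go([0.6146,-0.0965,0.132],59)
print(proj(s,[0.6146,-0.0965,.168],R,p),proj(s,[0.5546,-0.0604,.148],R,p))
E
```

```text
t 13.25 p [ 0.5543 -0.0603  0.2191] rpy [-8.992e+01  2.000e-02  5.892e+01] F [ 0.6 -0.7 -0.3] T [-0.   -0.02 -0.01] w 0.0646 q6 -1.24
crank_knob [(0.82, array([ 0.6149, -0.0968,  0.1481])), (0.79, array([0.5125, 0.3432, 0.0505])), (0.71, array([0.4584, 0.0889, 0.055 ]))]
shift [  0.1  87.5 -70.2] turn [-0.04 -0.08 -0.01]
[316.64142438 292.62563198] [316.61200982 210.18725138]
```

View pics/w5c.png

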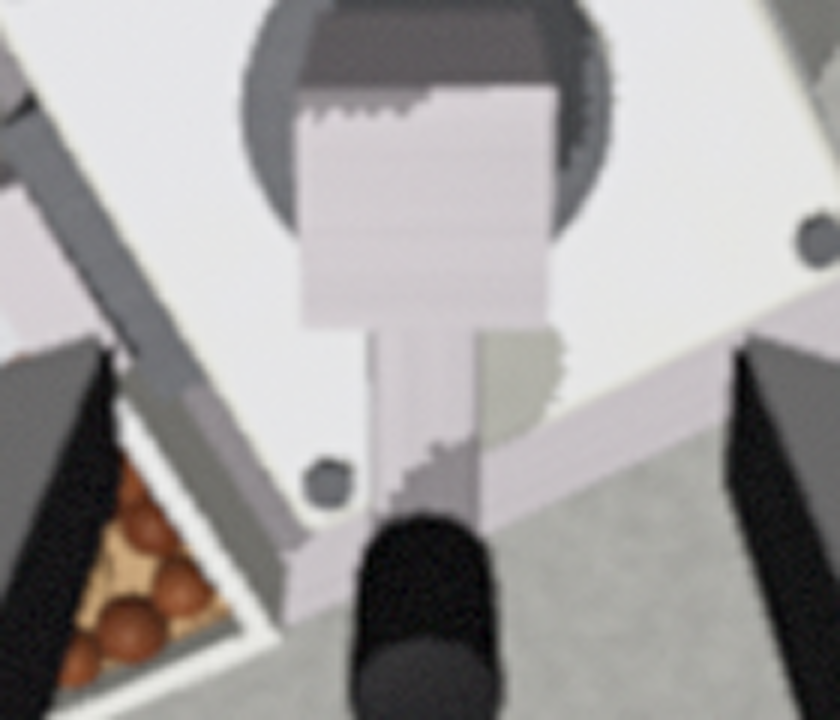

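```bash
python3 -m creep '[[0,0,-30,0,0,0,80],[0,0,-60,0,0,0,80],[0,0,-70,0,0,0,80],[0,20,-70,0,0,0,80],[0,40,-70,0,0,0,80]]'; python3 -m creep '[[0,20,0,0,0,0,80],[0,38,0,0,0,0,80],[0,46,0,0,0,0,80],[0,46,0,0,0,0,80]]'; python3 -c "
from h import *
st(); go([0.6146,-0.0965,0.132],59)"
```

```text
time: 13.98
tool_pos: [0.6144, -0.0963, 0.1798]
ee_rot: [-1.571, -0.0, 1.028]
wrist_force: [-0.0, -0.4, -0.0]
width: 0.0644
time: 14.48
tool_pos: [0.6142, -0.0963, 0.1335]
ee_rot: [-1.57, 0.0, 1.028]
wrist_force: [-0.1, 0.5, 0.7]
width: 0.0644
t 14.47 p [ 0.6142 -0.0963  0.1335] rpy [-8.994e+01  1.000e-02  5.892e+01] F [-0.1  0.5  0.7] T [-0.03  0.   -0.02] w 0.0644 q6 -1.28
shift [ 0.1  1.5 -0.4] turn [-0.06 -0.08 -0.01]
```

```bash
python3 -m creep '[[0,1,-0.4,0,0,0,180],[0,1,-0.4,0,0,0,220],[0,1,-0.4,0,0,0,255],[0,1,-0.4,0,0,0,255],[0,1,-0.4,0,0,0,255]]'; python3 -c "
from h import *
st()
# circle plan: tool-frame offsets relative to knob start for clockwise angle a
for a in range(0,361,15):
    r=np.radians(a); print(a, round(-70*np.sin(r),1), round(70*(1-np.cos(r)),1),end=' ; ')
"
```

```text
time: 15.1
tool_pos: [0.615, -0.0967, 0.1332]
ee_rot: [-1.571, -0.0, 1.028]
wrist_force: [0.2, 0.4, 0.3]
width: 0.0238
t 15.1 p [ 0.615  -0.0967  0.1332] rpy [-9.002e+01 -1.000e-02  5.892e+01] F [0.2 0.4 0.3] T [-0.07 -0.   -0.02] w 0.0238 q6 -1.28
0 -0.0 0.0 ; 15 -18.1 2.4 ; 30 -35.0 9.4 ; 45 -49.5 20.5 ; 60 -60.6 35.0 ; 75 -67.6 51.9 ; 90 -70.0 70.0 ; 105 -67.6 88.1 ; 120 -60.6 105.0 ; 135 -49.5 119.5 ; 150 -35.0 130.6 ; 165 -18.1 137.6 ; 180 -0.0 140.0 ; 195 18.1 137.6 ; 210 35.0 130.6 ; 225 49.5 119.5 ; 240 60.6 105.0 ; 255 67.6 88.1 ; 270 70.0 70.0 ; 285 67.6 51.9 ; 300 60.6 35.0 ; 315 49.5 20.5 ; 330 35.0 9.4 ; 345 18.1 2.4 ; 360 0.0 0.0 ;
```

```bash
python3 - <<'E'
import numpy as np
f=lambda a: np.array([-70*np.sin(np.radians(a)),70*(1-np.cos(np.radians(a)))])
print([(f(a)).round(1).tolist() for a in (3,6,9,12)]); print([(f(a)-f(12)).round(1).tolist() for a in (24,36,48,60)])
for A in range(0,360,60): print(A,[(f(A+b)-f(A)).round(1).tolist() for b in (12,24,36,48,60)])
E
python3 -m creep '[[-3.7,0,0.1,0,0,0,255],[-7.3,0,0.4,0,0,0,255],[-11,0,0.9,0,0,0,255],[-14.6,0,1.5,0,0,0,255],[-14.6,0,1.5,0,0,0,255]]'; python3 -c "
from h import *
st()"
```

```text
[[-3.7, 0.1], [-7.3, 0.4], [-11.0, 0.9], [-14.6, 1.5]]
[[-13.9, 4.5], [-26.6, 11.8], [-37.5, 21.6], [-46.1, 33.5]]
0 [[-14.6, 1.5], [-28.5, 6.1], [-41.1, 13.4], [-52.0, 23.2], [-60.6, 35.0]]
60 [[-6.0, 13.4], [-9.0, 27.7], [-9.0, 42.3], [-6.0, 56.6], [-0.0, 70.0]]
120 [[8.6, 11.8], [19.5, 21.6], [32.2, 28.9], [46.1, 33.5], [60.6, 35.0]]
180 [[14.6, -1.5], [28.5, -6.1], [41.1, -13.4], [52.0, -23.2], [60.6, -35.0]]
240 [[6.0, -13.4], [9.0, -27.7], [9.0, -42.3], [6.0, -56.6], [0.0, -70.0]]
300 [[-8.6, -11.8], [-19.5, -21.6], [-32.2, -28.9], [-46.1, -33.5], [-60.6, -35.0]]
time: 15.72
tool_pos: [0.6058, -0.1085, 0.133]
ee_rot: [-1.57, -0.0, 1.028]
wrist_force: [0.1, 1.8, 0.9]
width: 0.0234
t 15.72 p [ 0.6058 -0.1085  0.133 ] rpy [-8.998e+01 -1.000e-02  5.891e+01] F [0.1 1.8 0.9] T [ 0.35 -0.07 -0.04] w 0.0234 q6 -1.3
```

It turns freely at about 2 N. I'll keep winding.

```bash
python3 -m creep '[[-13.9,0,4.5,0,0,0,255],[-26.6,0,11.8,0,0,0,255],[-37.5,0,21.6,0,0,0,255],[-46.1,0,33.5,0,0,0,255],[-46.1,0,33.5,0,0,0,255]]'; python3 -c "
from h import *
st(); p=pose()[0]; d=p[:2]-[.5546,-.0604]; print('r',np.hypot(*d),'ang',np.degrees(np.arctan2(d[1],d[0])))"
```

```text
time: 16.35
tool_pos: [0.5518, -0.1304, 0.1329]
ee_rot: [-1.569, 0.0, 1.028]
wrist_force: [0.3, 3.3, 1.0]
width: 0.0237
t 16.35 p [ 0.5518 -0.1304  0.1329] rpy [-8.991e+01  2.000e-02  5.889e+01] F [0.3 3.3 1. ] T [0.78 0.01 0.03] w 0.0237 q6 -1.36
r 0.0700694890996473 ang -92.27561009090809
```

```bash
python3 -m creep '[[-6,0,13.4,0,0,0,255],[-9,0,27.7,0,0,0,255],[-9,0,42.3,0,0,0,255],[-6,0,56.6,0,0,0,255],[0,0,70,0,0,0,255]]'; python3 -c "
from h import *
st(); p=pose()[0]; d=p[:2]-[.5546,-.0604]; print('r',np.hypot(*d),'ang',np.degrees(np.arctan2(d[1],d[0])))"
```

```text
time: 16.98
tool_pos: [0.4941, -0.0951, 0.1331]
ee_rot: [-1.575, 0.0, 1.028]
wrist_force: [7.2, 1.5, -3.3]
width: 0.0234
t 16.98 p [ 0.4941 -0.0951  0.1331] rpy [-9.024e+01  2.000e-02  5.890e+01] F [ 7.2  1.5 -3.3] T [ 0.27 -1.44  0.  ] w 0.0234 q6 -1.33
r 0.06976604529983045 ang -150.1873589041855
```

```bash
python3 -m creep '[[8.6,0,11.8,0,0,0,255],[19.5,0,21.6,0,0,0,255],[32.2,0,28.9,0,0,0,255],[46.1,0,33.5,0,0,0,255],[60.6,0,35,0,0,0,255]]'; python3 -c "
from h import *
st(); p=pose()[0]; d=p[:2]-[.5546,-.0604]; print('r',np.hypot(*d),'ang',np.degrees(np.arctan2(d[1],d[0])))"
```

```text
time: 17.6
tool_pos: [0.4947, -0.0242, 0.133]
ee_rot: [-1.57, 0.002, 1.028]
wrist_force: [1.8, -4.2, -0.3]
width: 0.0235
t 17.6 p [ 0.4947 -0.0242  0.133 ] rpy [-89.98   0.11  58.91] F [ 1.8 -4.2 -0.3] T [-0.84 -0.36 -0.02] w 0.0235 q6 -1.19
r 0.06998677843821513 ang 148.88456414126668
```

```bash
python3 -m creep '[[14.6,0,-1.5,0,0,0,255],[28.5,0,-6.1,0,0,0,255],[41.1,0,-13.4,0,0,0,255],[52,0,-23.2,0,0,0,255],[60.6,0,-35,0,0,0,255]]'; python3 -c "
from h import *
st(); p=pose()[0]; d=p[:2]-[.5546,-.0604]; print('r',np.hypot(*d),'ang',np.degrees(np.arctan2(d[1],d[0])))"
```

```text
time: 18.23
tool_pos: [0.5569, 0.01, 0.1329]
ee_rot: [-1.569, -0.0, 1.029]
wrist_force: [-2.6, -2.0, 1.9]
width: 0.0232
t 18.23 p [0.5569 0.01   0.1329] rpy [-8.992e+01 -2.000e-02  5.895e+01] F [-2.6 -2.   1.9] T [-0.54  0.48  0.  ] w 0.0232 q6 -1.11
r 0.07044148545457504 ang 88.16458762190213
```

```bash
python3 -m creep '[[6,0,-13.4,0,0,0,255],[9,0,-27.7,0,0,0,255],[9,0,-42.3,0,0,0,255],[6,0,-56.6,0,0,0,255],[0,0,-70,0,0,0,255]]'; python3 -c "
from h import *
st(); p=pose()[0]; d=p[:2]-[.5546,-.0604]; print('r',np.hypot(*d),'ang',np.degrees(np.arctan2(d[1],d[0])))"
```

```text
time: 18.85
tool_pos: [0.617, -0.0273, 0.133]
ee_rot: [-1.571, -0.001, 1.028]
wrist_force: [-1.6, 1.9, 1.7]
width: 0.0236
t 18.85 p [ 0.617  -0.0273  0.133 ] rpy [-9.000e+01 -6.000e-02  5.892e+01] F [-1.6  1.9  1.7] T [ 0.26  0.49 -0.02] w 0.0236 q6 -1.16
r 0.07064464051515261 ang 27.948923524415193
```

```bash
python3 -m creep '[[-8.6,0,-11.8,0,0,0,255],[-19.5,0,-21.6,0,0,0,255],[-32.2,0,-28.9,0,0,0,255],[-46.1,0,-33.5,0,0,0,255],[-60.6,0,-35,0,0,0,255]]'; python3 -c "
from h import *
st(); p=pose()[0]; d=p[:2]-[.5546,-.0604]; print('r',np.hypot(*d),'ang',np.degrees(np.arctan2(d[1],d[0])))"
```

```text
time: 19.48
tool_pos: [0.6144, -0.0977, 0.1329]
ee_rot: [-1.571, -0.0, 1.028]
wrist_force: [-0.3, 3.0, 1.8]
width: 0.0237
t 19.48 p [ 0.6144 -0.0977  0.1329] rpy [-8.999e+01 -2.000e-02  5.891e+01] F [-0.3  3.   1.8] T [0.71 0.14 0.03] w 0.0237 q6 -1.28
r 0.07047457236538082 ang -31.921681721737077
```

One full turn done, with forces mild (7 N at most). Now the second turn, checking the blade along the way.

```bash
python3 -c "
from h import *
for c in ['scene']:
    robot.snapshot(c); print([(l['p'],np.round(l['point'],4)) for l in robot.landmark_of('blade_edge',c)],[(l['p'],np.round(l['point'],4)) for l in robot.landmark_of('crank',c)][:2])"
python3 -m creep '[[-14.6,0,1.5,0,0,0,255],[-28.5,0,6.1,0,0,0,255],[-41.1,0,13.4,0,0,0,255],[-52,0,23.2,0,0,0,255],[-60.6,0,35,0,0,0,255]]'
```

```text
[(0.6, array([ 0.5427, -0.2617,  0.0568])), (0.54, array([ 0.5549, -0.0607,  0.0951]))] [(0.85, array([ 0.3921,  0.2977, -0.0006])), (0.76, array([ 0.5529, -0.0627,  0.0928]))]
time: 20.25
tool_pos: [0.5527, -0.1304, 0.1329]
ee_rot: [-1.571, -0.001, 1.028]
wrist_force: [2.0, 4.6, 0.3]
width: 0.0237
```

```bash
python3 -m creep '[[-6,0,13.4,0,0,0,255],[-9,0,27.7,0,0,0,255],[-9,0,42.3,0,0,0,255],[-6,0,56.6,0,0,0,255],[0,0,70,0,0,0,255]]'
```

```text
time: 20.88
tool_pos: [0.4939, -0.0948, 0.1331]
ee_rot: [-1.575, 0.0, 1.028]
wrist_force: [6.8, 0.6, -3.5]
width: 0.0236
```

```bash
python3 -m creep '[[8.6,0,11.8,0,0,0,255],[19.5,0,21.6,0,0,0,255],[32.2,0,28.9,0,0,0,255],[46.1,0,33.5,0,0,0,255],[60.6,0,35,0,0,0,255]]'
```

```text
time: 21.5
tool_pos: [0.4946, -0.0243, 0.133]
ee_rot: [-1.57, 0.002, 1.028]
wrist_force: [2.1, -3.4, -0.7]
width: 0.0233
```

```bash
python3 -m creep '[[14.6,0,-1.5,0,0,0,255],[28.5,0,-6.1,0,0,0,255],[41.1,0,-13.4,0,0,0,255],[52,0,-23.2,0,0,0,255],[60.6,0,-35,0,0,0,255]]'; python3 -c "
from h import *
st()
for c in ['scene','top']:
    s=robot.snapshot(c); cv2.imwrite('pics/m_%s.png'%c,s['color']); print(c,[(l['p'],np.round(l['point'],4)) for l in robot.landmark_of('blade_edge',c)],[(l['p'],np.round(l['point'],4)) for l in robot.landmark_of('crank',c)][:2])"
```

```text
time: 22.12
tool_pos: [0.5568, 0.01, 0.1329]
ee_rot: [-1.569, -0.0, 1.029]
wrist_force: [-1.8, -1.2, 2.5]
width: 0.0236
t 22.12 p [0.5568 0.01   0.1329] rpy [-8.992e+01 -1.000e-02  5.894e+01] F [-1.8 -1.2  2.5] T [-0.46  0.51 -0.01] w 0.0236 q6 -1.11
scene [(0.82, array([ 0.5458, -0.2634,  0.0659]))] [(0.88, array([ 0.5541, -0.0621,  0.0961])), (0.84, array([ 0.5162,  0.1329, -0.0027]))]
top [(0.85, array([ 0.5432, -0.2574,  0.0625]))] [(0.97, array([0.5071, 0.4156, 0.0027])), (0.64, array([0.3371, 0.1608, 0.0006]))]
```

```bash
python3 -m creep '[[6,0,-13.4,0,0,0,255],[9,0,-27.7,0,0,0,255],[9,0,-42.3,0,0,0,255],[6,0,-56.6,0,0,0,255],[0,0,-70,0,0,0,255]]'
```

```text
time: 23.05
tool_pos: [0.6171, -0.0276, 0.133]
ee_rot: [-1.571, -0.0, 1.028]
wrist_force: [-1.5, 1.7, 2.3]
width: 0.0234
```

```bash
python3 - <<'E'
from h import *
st()
for c in ['scene','top','wrist']:
    p,R,o=pose(); s=robot.snapshot(c); cv2.imwrite('pics/n_%s.png'%c,s['color']); print(c,[(l['p'],np.round(l['point'],4)) for l in robot.landmark_of('blade_edge',c)])
    if c=='scene': a=s['color'][230:340,150:310]
    if c=='top': b=s['color'][130:240,360:520]
k=lambda x: cv2.resize(x,(800,300),interpolation=cv2.INTER_CUBIC) if 0 else cv2.resize(x,None,fx=5,fy=5,interpolation=cv2.INTER_CUBIC)
cv2.imwrite("pics/n1.png",k(a)); cv2.imwrite("pics/n2.png",k(b))
E
```

```text
t 23.05 p [ 0.6171 -0.0276  0.133 ] rpy [-9.002e+01 -2.000e-02  5.892e+01] F [-1.5  1.7  2.3] T [ 0.35  0.37 -0.03] w 0.0234 q6 -1.16
scene [(0.91, array([ 0.5446, -0.2617,  0.064 ]))]
top [(0.76, array([ 0.5471, -0.2616,  0.0649]))]
wrist [(0.78, array([ 0.5391, -0.2591,  0.0668]))]
```

View pics/n1.png

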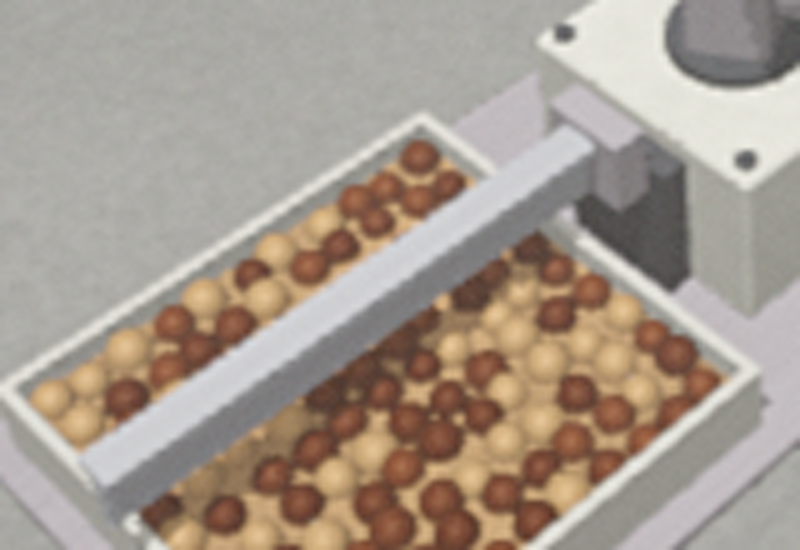

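View pics/n2.png

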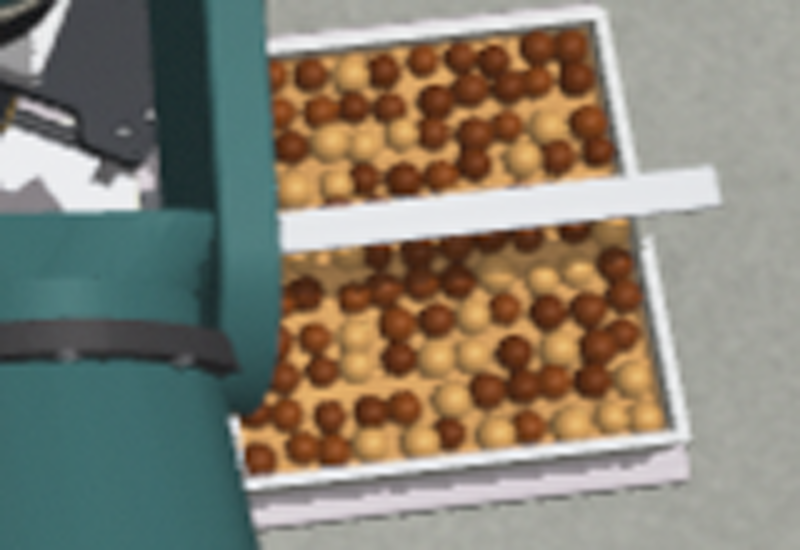

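```bash
python3 - <<'E'
from h import *
a=robot.snapshot("scene"); b=robot.snapshot("top")
m=lambda u,v,x,y: print(meet(ray(a,150+u/5,230+v/5),ray(b,360+x/5,130+y/5)))
m(85,460,720,205); m(108,492,712,165) # two options of pairing
m(96,476,716,185)
m(108,492,720,205) ; m(85,460,712,165)
print("rim"); m(5,388,688,440)
E
```

```text
(array([ 0.52981605, -0.37272472,  0.09463003]), np.float64(0.004676906252057392))
(array([ 0.54774874, -0.37473309,  0.09456438]), np.float64(0.0025690390057528383))
(array([ 0.53873629, -0.37379778,  0.09456421]), np.float64(0.0034999340702210123))
(array([ 0.53455976, -0.37467051,  0.08279588]), np.float64(0.013162777946397017))
(array([ 0.54299618, -0.37281299,  0.10617496]), np.float64(0.00562991001618845))
rim
(array([ 0.4345848 , -0.35588865,  0.04034777]), np.float64(0.005321812822223379))
```

```bash
python3 - <<'E'
import numpy as np
f=lambda a: np.array([-70*np.sin(np.radians(a)),70*(1-np.cos(np.radians(a)))])
print([(f(660+a)-f(660)).round(1).tolist() for a in (8,16,24,32,40)])
for A in range(700,860,6): print(A,[(f(A+b)-f(A)).round(1).tolist() for b in (2,4,6)])
E
python3 -m creep '[[-5.3,0,-8.1,0,0,0,255],[-11.6,0,-15.5,0,0,0,255],[-18.8,0,-21.9,0,0,0,255],[-26.8,0,-27.3,0,0,0,255],[-35.4,0,-31.5,0,0,0,255]]'
```

```text
[[-5.5, -8.1], [-12.0, -15.4], [-19.5, -21.6], [-27.8, -26.8], [-36.7, -30.8]]
700 [[-2.3, -0.8], [-4.6, -1.5], [-7.0, -2.1]]
706 [[-2.4, -0.5], [-4.8, -1.0], [-7.2, -1.4]]
712 [[-2.4, -0.3], [-4.9, -0.5], [-7.3, -0.6]]
718 [[-2.4, -0.0], [-4.9, 0.0], [-7.3, 0.1]]
724 [[-2.4, 0.2], [-4.9, 0.5], [-7.3, 0.9]]
730 [[-2.4, 0.5], [-4.8, 1.0], [-7.1, 1.6]]
736 [[-2.3, 0.7], [-4.6, 1.5], [-6.9, 2.4]]
742 [[-2.2, 1.0], [-4.5, 2.0], [-6.6, 3.1]]
748 [[-2.1, 1.2], [-4.2, 2.4], [-6.3, 3.8]]
754 [[-2.0, 1.4], [-4.0, 2.9], [-5.9, 4.4]]
760 [[-1.8, 1.6], [-3.6, 3.3], [-5.4, 5.0]]
766 [[-1.7, 1.8], [-3.3, 3.6], [-4.8, 5.5]]
772 [[-1.5, 2.0], [-2.9, 4.0], [-4.2, 6.0]]
778 [[-1.3, 2.1], [-2.4, 4.2], [-3.6, 6.4]]
784 [[-1.0, 2.2], [-2.0, 4.5], [-2.9, 6.7]]
790 [[-0.8, 2.3], [-1.5, 4.6], [-2.1, 7.0]]
796 [[-0.5, 2.4], [-1.0, 4.8], [-1.4, 7.2]]
802 [[-0.3, 2.4], [-0.5, 4.9], [-0.6, 7.3]]
808 [[-0.0, 2.4], [0.0, 4.9], [0.1, 7.3]]
814 [[0.2, 2.4], [0.5, 4.9], [0.9, 7.3]]
820 [[0.5, 2.4], [1.0, 4.8], [1.6, 7.1]]
826 [[0.7, 2.3], [1.5, 4.6], [2.4, 6.9]]
832 [[1.0, 2.2], [2.0, 4.5], [3.1, 6.6]]
838 [[1.2, 2.1], [2.4, 4.2], [3.8, 6.3]]
844 [[1.4, 2.0], [2.9, 4.0], [4.4, 5.9]]
850 [[1.6, 1.8], [3.3, 3.6], [5.0, 5.4]]
856 [[1.8, 1.7], [3.6, 3.3], [5.5, 4.8]]
time: 24.08
tool_pos: [0.624, -0.0741, 0.1327]
ee_rot: [-1.569, 0.001, 1.028]
wrist_force: [-2.7, 2.5, 2.9]
width: 0.0238
```

My typed end point was about 1 mm off the circle, so I'll correct that in the next rows. From here it's small steps with a check after each.

```bash
python3 -m creep '[[-3.6,0,-0.1,0,0,0,255],[-5.9,0,-0.8,0,0,0,255],[-8.3,0,-1.4,0,0,0,255]]'
```

```text
time: 24.45
tool_pos: [0.622, -0.0812, 0.133]
ee_rot: [-1.571, -0.0, 1.029]
wrist_force: [0.4, 2.3, 2.1]
width: 0.0236
```

```bash
python3 -m creep '[[-2.4,0,-0.5,0,0,0,255],[-4.8,0,-1,0,0,0,255],[-7.2,0,-1.4,0,0,0,255]]'
```

```text
time: 24.82
tool_pos: [0.6193, -0.0882, 0.133]
ee_rot: [-1.571, -0.0, 1.029]
wrist_force: [0.7, 2.3, 1.2]
width: 0.0233
```

```bash
python3 -m creep '[[-2.4,0,-0.3,0,0,0,255],[-4.9,0,-0.5,0,0,0,255],[-7.3,0,-0.6,0,0,0,255]]'; python3 -c "
from h import *
st(); p=pose()[0]; d=p[:2]-[.5546,-.0604]; print('r',np.hypot(*d),'ang',np.degrees(np.arctan2(d[1],d[0])))"
```

```text
time: 25.2
tool_pos: [0.616, -0.0949, 0.133]
ee_rot: [-1.571, -0.0, 1.028]
wrist_force: [1.6, 1.4, 2.0]
width: 0.0236
t 25.2 p [ 0.616  -0.0949  0.133 ] rpy [-9.001e+01 -1.000e-02  5.892e+01] F [1.6 1.4 2. ] T [ 0.39 -0.21 -0.  ] w 0.0236 q6 -1.27
r 0.07039729656173185 ang -29.308653486516842
```

Before I meet the stop, I'll measure how stiff the hand is with a small radial pull, where the shaft resists.

```bash
python3 -m creep '[[0,0,-0.7,0,0,0,255],[0,0,-0.7,0,0,0,255]]';python3 -m creep '[[0,0,-0.7,0,0,0,255],[0,0,-0.7,0,0,0,255]]'
```

```text
time: 25.45
tool_pos: [0.616, -0.0951, 0.1328]
ee_rot: [-1.57, 0.001, 1.028]
wrist_force: [-0.4, 1.7, 2.4]
width: 0.0238
time: 25.7
tool_pos: [0.6162, -0.0951, 0.1326]
ee_rot: [-1.568, 0.001, 1.028]
wrist_force: [-4.3, 2.6, 2.4]
width: 0.0236
```

```bash
python3 -m creep '[[0,0,-0.6,0,0,0,255],[0,0,-0.6,0,0,0,255]]';python3 -c "
from h import *
st()"
```

```text
time: 25.95
tool_pos: [0.6163, -0.0952, 0.1325]
ee_rot: [-1.567, 0.001, 1.029]
wrist_force: [-5.8, 2.2, 1.9]
width: 0.0234
t 25.95 p [ 0.6163 -0.0952  0.1325] rpy [-8.979e+01  5.000e-02  5.893e+01] F [-5.8  2.2  1.9] T [0.66 1.06 0.06] w 0.0234 q6 -1.27
```

```bash
python3 -m creep '[[0,0,2,0,0,0,255],[0,0,2,0,0,0,255]]'; python3 - <<'E'
from h import *
for c in ['scene','top']:
    z=[]
    for i in range(8):
        robot.snapshot(c)
        for l in robot.landmark_of('blade_edge',c)[:1]: 
            z.append(l['point'][2])
    print(c,np.round(np.array(z)*1000,1),np.mean(z))
E
```

```text
time: 26.2
tool_pos: [0.6161, -0.095, 0.1329]
ee_rot: [-1.572, 0.0, 1.028]
wrist_force: [-1.2, 0.7, 0.7]
width: 0.0236
scene [68.5 69.7 63.6 66.1 67.5 68.2] 0.06726666666666666
top [68.5 68.5 67.2 67.  68.4 66.5 67.7 68.5] 0.0677875
```

```bash
python3 -m creep '[[-2.4,0,0,0,0,0,255],[-4.9,0,0,0,0,0,255],[-7.3,0,0.1,0,0,0,255]]'
```

```text
time: 28.18
tool_pos: [0.6123, -0.1006, 0.1331]
ee_rot: [-1.571, -0.001, 1.029]
wrist_force: [1.1, 2.3, -0.1]
width: 0.0234
```

```bash
python3 -m creep '[[-2.4,0,0.2,0,0,0,255],[-4.9,0,0.5,0,0,0,255],[-7.3,0,0.9,0,0,0,255]]'
```

```text
time: 28.55
tool_pos: [0.6075, -0.1067, 0.133]
ee_rot: [-1.571, -0.0, 1.028]
wrist_force: [0.6, 2.6, 1.4]
width: 0.0233
```

```bash
python3 -m creep '[[-1.8,0,0.4,0,0,0,255],[-3.6,0,0.7,0,0,0,255]]'; python3 -c "
import numpy as np
f=lambda a: np.array([-70*np.sin(np.radians(a)),70*(1-np.cos(np.radians(a)))])
for A in range(733,860,3): print(A,[(f(A+b)-f(A)).round(1).tolist() for b in (1.5,3)],end='; ')
"
```

```text
time: 28.8
tool_pos: [0.605, -0.1094, 0.133]
ee_rot: [-1.571, -0.0, 1.028]
wrist_force: [1.2, 1.6, 0.6]
width: 0.0234
733 [[-1.8, 0.4], [-3.5, 0.9]]; 736 [[-1.8, 0.5], [-3.5, 1.1]]; 739 [[-1.7, 0.6], [-3.4, 1.3]]; 742 [[-1.7, 0.7], [-3.4, 1.5]]; 745 [[-1.7, 0.8], [-3.3, 1.6]]; 748 [[-1.6, 0.9], [-3.2, 1.8]]; 751 [[-1.6, 1.0], [-3.1, 2.0]]; 754 [[-1.5, 1.0], [-3.0, 2.1]]; 757 [[-1.4, 1.1], [-2.9, 2.3]]; 760 [[-1.4, 1.2], [-2.7, 2.4]]; 763 [[-1.3, 1.3], [-2.6, 2.6]]; 766 [[-1.3, 1.3], [-2.5, 2.7]]; 769 [[-1.2, 1.4], [-2.3, 2.8]]; 772 [[-1.1, 1.5], [-2.2, 2.9]]; 775 [[-1.0, 1.5], [-2.0, 3.1]]; 778 [[-1.0, 1.6], [-1.9, 3.2]]; 781 [[-0.9, 1.6], [-1.7, 3.3]]; 784 [[-0.8, 1.7], [-1.5, 3.3]]; 787 [[-0.7, 1.7], [-1.3, 3.4]]; 790 [[-0.6, 1.7], [-1.2, 3.5]]; 793 [[-0.5, 1.8], [-1.0, 3.5]]; 796 [[-0.4, 1.8], [-0.8, 3.6]]; 799 [[-0.3, 1.8], [-0.6, 3.6]]; 802 [[-0.2, 1.8], [-0.4, 3.6]]; 805 [[-0.1, 1.8], [-0.2, 3.7]]; 808 [[-0.0, 1.8], [-0.0, 3.7]]; 811 [[0.1, 1.8], [0.2, 3.7]]; 814 [[0.2, 1.8], [0.4, 3.6]]; 817 [[0.2, 1.8], [0.5, 3.6]]; 820 [[0.3, 1.8], [0.7, 3.6]]; 823 [[0.4, 1.8], [0.9, 3.5]]; 826 [[0.5, 1.8], [1.1, 3.5]]; 829 [[0.6, 1.7], [1.3, 3.4]]; 832 [[0.7, 1.7], [1.5, 3.4]]; 835 [[0.8, 1.7], [1.6, 3.3]]; 838 [[0.9, 1.6], [1.8, 3.2]]; 841 [[1.0, 1.6], [2.0, 3.1]]; 844 [[1.0, 1.5], [2.1, 3.0]]; 847 [[1.1, 1.4], [2.3, 2.9]]; 850 [[1.2, 1.4], [2.4, 2.7]]; 853 [[1.3, 1.3], [2.6, 2.6]]; 856 [[1.3, 1.3], [2.7, 2.5]]; 859 [[1.4, 1.2], [2.8, 2.3]];
```

```bash
python3 -m creep '[[-1.8,0,0.4,0,0,0,255],[-3.5,0,0.9,0,0,0,255]]'
```

```text
time: 29.05
tool_pos: [0.6025, -0.1119, 0.133]
ee_rot: [-1.571, -0.0, 1.028]
wrist_force: [0.2, 2.9, 1.0]
width: 0.0238
```

```bash
python3 -m creep '[[-1.8,0,0.5,0,0,0,255],[-3.5,0,1.1,0,0,0,255]]'
```

```text
time: 29.3
tool_pos: [0.5997, -0.1143, 0.133]
ee_rot: [-1.571, -0.0, 1.028]
wrist_force: [1.3, 2.7, 0.6]
width: 0.023
```

```bash
python3 -m creep '[[-1.7,0,0.6,0,0,0,255],[-3.4,0,1.3,0,0,0,255]]'
```

```text
time: 29.55
tool_pos: [0.5968, -0.1166, 0.133]
ee_rot: [-1.571, -0.0, 1.028]
wrist_force: [0.3, 3.1, 0.6]
width: 0.0235
```

```bash
python3 -m creep '[[-1.7,0,0.7,0,0,0,255],[-3.4,0,1.5,0,0,0,255]]'
```

```text
time: 29.8
tool_pos: [0.5938, -0.1187, 0.1329]
ee_rot: [-1.571, -0.0, 1.028]
wrist_force: [0.8, 3.4, 0.8]
width: 0.0237
```

```bash
python3 -m creep '[[-1.7,0,0.8,0,0,0,255],[-3.3,0,1.6,0,0,0,255]]'
```

```text
time: 30.05
tool_pos: [0.5907, -0.1206, 0.1329]
ee_rot: [-1.571, -0.0, 1.028]
wrist_force: [0.2, 3.7, 0.6]
width: 0.0236
```

```bash
python3 -m creep '[[-1.6,0,0.9,0,0,0,255],[-3.2,0,1.9,0,0,0,255]]'
```

```text
time: 30.3
tool_pos: [0.5874, -0.1224, 0.1329]
ee_rot: [-1.571, -0.0, 1.028]
wrist_force: [2.1, 3.7, 0.4]
width: 0.0237
```

```bash
python3 -m creep '[[-1.6,0,1,0,0,0,255],[-3.1,0,2.1,0,0,0,255]]'
```

```text
time: 30.55
tool_pos: [0.5841, -0.1241, 0.133]
ee_rot: [-1.571, -0.0, 1.028]
wrist_force: [0.5, 3.7, 0.1]
width: 0.0235
```

```bash
python3 -m creep '[[-1.5,0,1.1,0,0,0,255],[-3,0,2.2,0,0,0,255]]'
```

```text
time: 30.8
tool_pos: [0.5807, -0.1255, 0.1329]
ee_rot: [-1.571, -0.0, 1.028]
wrist_force: [1.9, 3.6, 0.5]
width: 0.0239
```

```bash
python3 -m creep '[[-1.4,0,1.1,0,0,0,255],[-2.9,0,2.3,0,0,0,255]]'
```

```text
time: 31.05
tool_pos: [0.5772, -0.1268, 0.133]
ee_rot: [-1.571, -0.0, 1.028]
wrist_force: [1.9, 3.5, 0.3]
width: 0.0236
```

```bash
python3 -m creep '[[-1.4,0,1.3,0,0,0,255],[-2.7,0,2.5,0,0,0,255]]'
```

```text
time: 31.3
tool_pos: [0.5737, -0.1279, 0.133]
ee_rot: [-1.571, -0.0, 1.028]
wrist_force: [1.6, 3.6, 0.5]
width: 0.0234
```

```bash
python3 -m creep '[[-1.3,0,1.3,0,0,0,255],[-2.6,0,2.6,0,0,0,255]]'
```

```text
time: 31.55
tool_pos: [0.5701, -0.1287, 0.133]
ee_rot: [-1.571, -0.0, 1.028]
wrist_force: [2.4, 3.9, 1.8]
width: 0.0236
```

```bash
python3 -m creep '[[-1.3,0,1.4,0,0,0,255],[-2.5,0,2.7,0,0,0,255]]'
```

```text
time: 31.8
tool_pos: [0.5665, -0.1294, 0.133]
ee_rot: [-1.571, -0.0, 1.028]
wrist_force: [2.6, 4.0, 0.5]
width: 0.0235
```

```bash
python3 -m creep '[[-1.2,0,1.4,0,0,0,255],[-2.3,0,2.8,0,0,0,255]]'
```

```text
time: 32.05
tool_pos: [0.5629, -0.1299, 0.133]
ee_rot: [-1.571, -0.0, 1.028]
wrist_force: [1.6, 3.0, 1.0]
width: 0.0238
```

```bash
python3 -m creep '[[-1.1,0,1.5,0,0,0,255],[-2.2,0,3,0,0,0,255]]'
```

```text
time: 32.3
tool_pos: [0.5592, -0.1303, 0.133]
ee_rot: [-1.571, -0.0, 1.028]
wrist_force: [3.0, 4.3, 0.5]
width: 0.0235
```

```bash
python3 -m creep '[[-1,0,1.5,0,0,0,255],[-2,0,3.1,0,0,0,255]]'
```

```text
time: 32.55
tool_pos: [0.5555, -0.1304, 0.133]
ee_rot: [-1.571, -0.0, 1.028]
wrist_force: [2.3, 4.0, -0.7]
width: 0.0237
```

```bash
python3 -m creep '[[-1,0,1.6,0,0,0,255],[-1.9,0,3.2,0,0,0,255]]'
```

```text
time: 32.8
tool_pos: [0.5518, -0.1303, 0.133]
ee_rot: [-1.571, -0.0, 1.028]
wrist_force: [2.8, 3.6, -0.1]
width: 0.0234
```

```bash
python3 -m creep '[[-0.9,0,1.6,0,0,0,255],[-1.7,0,3.3,0,0,0,255]]'
```

```text
time: 33.05
tool_pos: [0.5481, -0.1301, 0.133]
ee_rot: [-1.571, -0.0, 1.028]
wrist_force: [2.5, 3.6, -0.0]
width: 0.0234
```

```bash
python3 -m creep '[[-0.8,0,1.7,0,0,0,255],[-1.5,0,3.3,0,0,0,255]]'
```

```text
time: 33.3
tool_pos: [0.5446, -0.1296, 0.133]
ee_rot: [-1.571, -0.0, 1.028]
wrist_force: [2.7, 3.9, -0.3]
width: 0.0236
```

```bash
python3 -m creep '[[-0.7,0,1.7,0,0,0,255],[-1.3,0,3.4,0,0,0,255]]'
```

```text
time: 33.55
tool_pos: [0.5424, -0.1291, 0.1332]
ee_rot: [-1.574, -0.002, 1.029]
wrist_force: [7.2, 3.7, -2.3]
width: 0.0236
```

The stop shows: it advanced only 2.2 mm of the commanded 3.6 mm and the force rose to 7 N. I'll confirm with a very small nudge.

```bash
python3 -m creep '[[-0.3,0,0.9,0,0,0,255],[-0.3,0,0.9,0,0,0,255]]'; python3 - <<'E'
from h import *
st()
for c in ['scene','top']:
    z=[]
    for i in range(4):
        s=robot.snapshot(c)
        for l in robot.landmark_of('blade_edge',c)[:1]: z.append(l['point'][2])
    print(c,np.round(np.array(z)*1000,1))
E
```

```text
time: 33.8
tool_pos: [0.5421, -0.1291, 0.1333]
ee_rot: [-1.576, -0.002, 1.029]
wrist_force: [8.2, 3.3, -2.5]
width: 0.0231
t 33.8 p [ 0.5421 -0.1291  0.1333] rpy [-90.29  -0.12  58.93] F [ 8.2  3.3 -2.5] T [ 0.7  -1.51  0.01] w 0.0231 q6 -1.36
scene [65.7 68.4 68.8 66.6]
top [97.5]
```

```bash
python3 -m creep '[[0.7,0,-0.7,0,0,0,255],[1.4,0,-1.5,0,0,0,255],[1.4,0,-1.5,0,0,0,255]]'; python3 -c "
from h import *
st()"
```

```text
time: 34.98
tool_pos: [0.5426, -0.1291, 0.1332]
ee_rot: [-1.573, 0.0, 1.028]
wrist_force: [4.2, 2.1, -0.0]
width: 0.0236
t 34.98 p [ 0.5426 -0.1291  0.1332] rpy [-9.012e+01  2.000e-02  5.891e+01] F [ 4.2  2.1 -0. ] T [ 0.41 -0.99 -0.02] w 0.0236 q6 -1.36
```

```bash
python3 -m creep '[[0.6,0,-1,0,0,0,255],[0.6,0,-1,0,0,0,255]]'; python3 -m creep '[[0,0,0,0,0,0,145],[0,0,0,0,0,0,145],[0,0,0,0,0,0,145],[0,0,0,0,0,0,145]]'; python3 -c "
from h import *
st()"
```

```text
time: 35.22
tool_pos: [0.543, -0.1292, 0.1332]
ee_rot: [-1.571, 0.001, 1.028]
wrist_force: [1.7, 0.6, 0.4]
width: 0.0237
time: 35.72
tool_pos: [0.543, -0.1285, 0.1329]
ee_rot: [-1.57, 0.0, 1.028]
wrist_force: [0.4, -0.3, -0.2]
width: 0.0406
t 35.73 p [ 0.543  -0.1285  0.1329] rpy [-8.997e+01  2.000e-02  5.892e+01] F [ 0.4 -0.3 -0.2] T [-0.01 -0.07  0.03] w 0.0406 q6 -1.36
```

Knob released. I'll rise straight up and then look.

```bash
python3 -m creep '[[0,-15,0,0,0,0,145],[0,-40,0,0,0,0,145],[0,-70,0,0,0,0,145],[0,-110,0,0,0,0,145],[0,-150,0,0,0,0,145]]'; python3 -m creep '[[0,0,45,0,0,0,145],[0,0,90,0,0,0,145],[0,0,120,0,0,0,145],[0,0,120,0,0,0,145],[0,0,120,0,0,0,145]]'; python3 - <<'E'
from h import *
st()
for c in ['scene','top','wrist']:
    z=[];k=[]
    for i in range(8 if c!='wrist' else 2):
        s=robot.snapshot(c)
        for l in robot.landmark_of('blade_edge',c)[:1]: z.append(l['point'][2])
        k+=[np.round(l['point'],4) for l in robot.landmark_of('crank',c) if abs(l['point'][1]+.06)<.03]
    print(c,np.round(np.array(z)*1000,1),np.mean(z),np.mean(k,0) if k else None)
    cv2.imwrite(f"pics/z_{c}.png",s["color"])
    if c=='scene': cv2.imwrite("pics/z1.png",cv2.resize(s["color"][170:340,150:350],None,fx=3.5,fy=3.5,interpolation=cv2.INTER_CUBIC))
    if c=='top': cv2.imwrite("pics/z2.png",cv2.resize(s["color"][130:240,320:520],None,fx=4,fy=4,interpolation=cv2.INTER_CUBIC))
E
```

```text
time: 36.35
tool_pos: [0.5431, -0.1284, 0.2855]
ee_rot: [-1.572, -0.0, 1.028]
wrist_force: [0.5, 0.3, -0.8]
width: 0.0402
time: 36.98
tool_pos: [0.4411, -0.0669, 0.2837]
ee_rot: [-1.573, -0.0, 1.028]
wrist_force: [0.4, 0.4, 0.3]
width: 0.0405
t 36.98 p [ 0.4411 -0.0669  0.2837] rpy [-9.010e+01 -2.000e-02  5.892e+01] F [0.4 0.4 0.3] T [ 0.01  0.   -0.06] w 0.0405 q6 -1.31
scene [67.3 69.5 67.6 70.2 66.5 69.3 67.  68. ] 0.068175 [ 0.55311818 -0.06003636  0.09030909]
top [-2.   1.6] -0.00019999999999999998 [ 0.558575  -0.056725   0.0962625]
wrist [2.1] 0.0021 [ 0.55453333 -0.05853333  0.09633333]
```

View pics/z1.png

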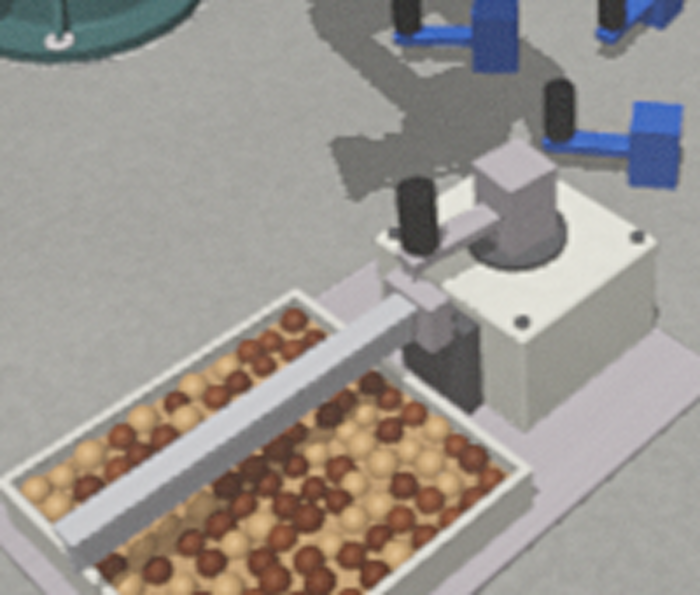

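View pics/z2.png

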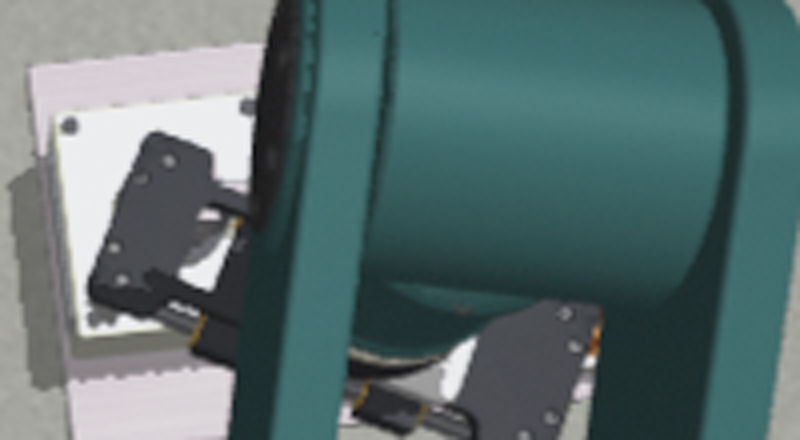

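```bash
python3 -c "
from h import *
st(); print(robot.close_job())"
```

```text
t 39.67 p [ 0.4404 -0.0665  0.283 ] rpy [-90.    -0.    58.92] F [ 0.8 -0.5  0.5] T [-0.03  0.05 -0.01] w 0.041 q6 -1.31
the job is handed in; nothing more can be done
None
```

The blade is up at its top stop and the crank is left seated on the shaft. I handed the job in at 39.7 s, and it returned no verdict.

**What I did:** I picked up the steel crank by its hub and lowered it onto the square shaft; the force reading did not change on the way down. I then held the knob at a fixed hand angle and wound about 2.2 turns clockwise. I came up to the stop in 3° steps, eased off, released the knob and moved clear.

**The stop:** The hand stopped following the command and the force rose from about 4.5 N to about 9 N. A further 1 mm nudge moved it only 0.3 mm. The angle wound puts the blade's start at 47.2 mm, which matches the 47.3 mm from pictures taken along the way.

**Last checks:**
- **Crank:** In the last scene picture it is upright and seated. The wrist camera puts its underside at 96 mm, on the shaft axis. The scene camera read 90 mm, which disagrees but is a noisy estimate.
- **Blade:** The scene camera averaged 68.2 mm against the 69 mm of the stop, with single readings scattered from 66.5 to 70.2 mm. That average is just under the 68.3 mm limit, so I relied on the felt stop instead. The arm hid the blade from the top camera, so that view and the wrist view gave no usable height.
- **Robot and bystanders:** The robot was clear of everything, with under 1 N at the wrist. I worked well away from the bowl and jar but did not re-measure them at the end.

One typed row during winding ended about 1 mm off the circle; I corrected it in the next step, and the force stayed under about 5 N.

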